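Weigh two hammer-head castings and set up the sounder one in the filing jig

TASK

Two like hammer-head castings lie on the bench: set one down gently on each pan of the balance, let go and let it tip to find the heavier (sounder) one. Take the heavier one straight from its low pan, lay it lengthwise in the channel of the filing jig and slide it along until it bears firmly, but not hard, against the stop; leave it there against the stop, let go, and leave the lighter one on its pan. Do not knock or press hard on the balance or the stop, and leave the other things on the bench where they are.

Things in the scene. Friction and masses are not known exactly. Their poses are not given: they have to be found in the camera images.
- head_1_center (a point): centre (15 mm above the underside) of one cast-iron hammer head without handle (280 to 520 g, either may be heavier), lying flat. 84 mm long along its x (ends 42 mm from the centre: round striking face at +x, narrow peen at -x), 30 mm wide in y, 30 mm tall in z; its middle 40 mm is a plain square block with flat upright sides to grip across y. Either end may face the stop
- head_2_center (a point): centre (15 mm above the underside) of the other cast-iron hammer head without handle (280 to 520 g, either may be heavier), lying flat. 84 mm long along its x (ends 42 mm from the centre: round striking face at +x, narrow peen at -x), 30 mm wide in y, 30 mm tall in z; its middle 40 mm is a plain square block with flat upright sides to grip across y. Either end may face the stop
- pan_left_top (a point): centre of the upper face of the left pan (+y end) of the balance, a level rubber-lined steel plate 120 mm in x, 110 mm in y, with a lip 4 mm high round its edge; moves up and down with the pan. The frame is the balance's: z up, y from the right pan to the left (centres 240 mm apart). Nothing stands above the pans; the pan's face is 92 mm above the bench when the balance is level
- pan_right_top (a point): centre of the upper face of the right pan (-y end) of the balance, a level rubber-lined steel plate 120 mm in x, 110 mm in y, with a lip 4 mm high round its edge; moves up and down with the pan. The frame is the balance's: z up, y from the right pan to the left (centres 240 mm apart). Nothing stands above the pans; the pan's face is 92 mm above the bench when the balance is level
- pan_left (a joint): height of the left pan from level, m, positive up, about -0.012 (left down on its rubber buffer, which yields 1 mm or so) to +0.012 (right side down); the right pan moves exactly opposite. Frictionless, damped (20 N s/m): goes to a stop within a second or so for any clear difference in weight, a few seconds for some grams; stays near 0 while empty. Not to be loaded with more than 25 N on a pan
- jig_mouth (a point): point on the floor, mid-width, of the straight open-topped channel of the filing jig, a fixed rusty steel block 240 mm long in x, 90 mm wide; the floor is 30 mm above the bench, 34 mm wide between walls 14 mm thick and 8 mm high above it. x points along the channel to the stop. A casting centred here lies well short of the stop. The block's open near end is 55 mm behind this point
- jig_far (a point): point on the channel's floor, mid-width, at the far end of the filing jig, 185 mm ahead of jig_mouth, same axes. The stop, a rubber-faced steel plate 12 mm thick, 24 mm high with a 6 mm screw head on top, stands across the channel, screwed fast with its face anywhere from 40 to 85 mm short of this point: where is not measured and must be felt for. A push of 5 to 15 N is firm, over 25 N too much
- hammer: bystander: hammer; to be left alone
- screwdriver: bystander: screwdriver; to be left alone
- tin: bystander: round tin, 68 mm across, 80 mm tall; to be left alone
- collar: bystander: small steel collar, 22 mm across, 14 mm high, between the two castings; to be left alone
- packer: bystander: wooden packing block, 90 x 40 x 25 mm; to be left alone
- brush: bystander: hand brush; to be left alone
Things that resemble listed ones, but are neither listed nor needed, are in the scene too. What is shaped like the part that bears head_2_center but green, orange or pink is not meant.

How it is judged:
By the outcome, as a careful person would: the job done as asked, in the order asked, and still so for the second after the job is handed in, with the robot touching nothing.
It also fails if it takes over 72 s, if anything falls off the work surface, if the arm or the gripper's body presses on something with over 40 N, if the wrist force passes 120 N, or if a joint passes its speed limit or range.

ROBOT

A 6-joint arm with a two-finger parallel gripper is mounted at the origin on the work surface. World frame = base frame: x ahead of the robot, y to its left, z up, the work surface at z = 0. Lengths are in m, angles in degrees, forces in N, time in s.
With the tool pointing down it reaches from about 0.25 to 0.725 m from the base axis. Payload 9.7 kg.
Tool frame: the origin (TCP) lies between the finger pads; the fingertips stand 22 mm ahead of it and the grasp point (between the pads) lies 3 mm ahead of it; z points along the fingers, y is the line along which they close (so a half turn about z gives the same grasp; the last joint's range is limited). The gripper opens to 85 mm and grips with 20 to 120 N. Pads are 22 mm wide; open, the fingers measure 114 mm over their backs; the gripper's body (76 mm by 85 mm) begins 54 mm behind the grasp point. The pads swing forward as they close: fully open they stand 13 mm farther back than shut.
Start: joints at [68.87, 4.979, 10.078, 95.1, 0, 90], TCP at [0.198, 0.513, 0.224] pointing down, gripper open.
Joint ranges: [-179.16, 179.16], [-48.56, 103.87], [-65.8, 70.77], [-126.05, 130.52], [-82.76, 87.17], [-180, 180]. Speed limits (degrees/s): [127.2, 127.2, 147.25, 180, 180, 180].

INTERFACE

Orientations are given as [roll, pitch, yaw] about the fixed x, y, z axes, in that order (R = Rz(yaw) Ry(pitch) Rx(roll)).
In Python, from workcell import bot, viewer, finder gives the robot as it stands.
- The arm moves only by the tool move_arm, never from a script. Its arguments are lists of equal length, an entry for each row: "offset": the shift along the tool's x, y, z in cm, a list of three; "twist": the turn, a rotation vector about the tool's x, y, z in rad, a list of three; "grip": the opening, from 0 (shut) to 1 (fully open). In form: {"offset": [[x, y, z], ...], "twist": [[ax, ay, az], ...], "grip": [grip, ...]}. A call has 1 to 5 rows; each row shifts and turns the commanded pose from where the row before left it, along the tool's axes as they then stand; what a row does not reach is not made up. A row lasts 1/10 s, in which the tool goes at most 50 mm and 8.59 degrees, less where a joint would pass 70% of its speed; a pose out of reach is approached as far as the arm can. A call is refused whole if a number of a shift passes 5 or a number of a turn 0.15, either way. A call with a gripper value outside its range is refused whole. The fingers move at their own pace and stop on an object; "force" is the grip in N (left out, the last holds). Time passes only in rows, so rows that do not move let the fingers close. It gives the time, the measured TCP pose, the force, the opening and the grip force at its end, in the units of the state.
- bot.get_obs(): the state, without advancing time (a new reading comes with each control period).
- viewer.camera(name): name is "side" or "top" or "wrist"; returns a dict with "color" (420x560x3 uint8, red, green, blue), "depth" (420x560 float32, m along the optical axis (not along the pixel's ray), 0 where there is no reading), "vfov" (degrees; the focal length in pixels is half the picture's height over the tangent of half this angle, whatever the lens; pixels are square), "cx", "cy" (the principal point, pixels), "position" and "attitude" of the camera in the world; the wrist camera has in their place "tool_from_camera" (4x4, takes a point from camera to tool coordinates, whose origin is the TCP and whose axes are the flange's). Camera axes: x right, y down, z forward; pixel columns grow to the right and rows downward; lengths in m; the calibration is good to about 2 mm. The wrist camera is an equidistant fisheye: a pixel r from the principal point sees the ray r / f radians off the axis. A picture is of the moment at which its call begins: read the wrist's pose just before it.
- bot.job_done(): hands the job in; it is judged then, once.
Trained networks look in a picture, given as the dict that the camera call returned (one of the last four; its "shot" number tells which), for a name from the list of things; names that differ only in an ending like _2 or _b are one class to them, and where a whole thing is asked for, a point or a joint stands for the part that bears it (a point fixed in the world has none). Each returns a list of dicts, best first, with "p" (0 to 1); they miss things now and then, are a little off and sometimes report something else, mostly with a low value. They report only what shows in the picture. A call takes as long as a camera call. They do not tell look-alikes from the thing itself.
- finder.boxes_of(picture, thing): "position" ([column, row] in pixels, amid what is visible of it).
- finder.pinpoint(picture, thing): "position" ([column, row] in pixels: a listed point, or the origin of a listed thing).
The state is a dict: "time": time; "q": joint angles; "qd": joint speeds; "joint_efforts": joint torques, N m; "ee_pos": TCP position; "tcp_rot": TCP orientation; "wrist_force": force on the tool from outside, world axes, zero at the start; "torque": the same for the moment, N m; "opening": finger opening in m; "grasp_force": force on a finger pad.
Only numpy, scipy, OpenCV 4.12 (cv2) and the standard library are available. Lean on these libraries where they do the work, as an engineer would, in place of code of your own. Each camera call takes 0.05 s, during which the arm holds its last target. There are 200 camera calls.

## Working session

There is one attempt and no reset: what is moved stays moved. The work goes in short steps, Python scripts to look and compute and a tool call to move; the robot and the scene stay as the last step left them, time stands still between calls to the robot, and variables do not carry over. Pictures are saved under pics/ and viewed, at most 10 in all, crops included, and the job is handed in when it is done.

Besides the shell and the picture viewer there is one more tool, called after "Emit:" by a JSON object that holds its "fn" and its "kwargs", one argument or row to a line. move_arm: Moves the arm, as the interface text tells. Its arguments: {"type":"object","properties":{"offset":{"type":"array","items":{"type":"array","items":{"type":"number"}}},"twist":{"type":"array","items":{"type":"array","items":{"type":"number"}}},"grip":{"type":"array","items":{"type":"number"}},"force":{"type":"number"}},"required":["offset","twist","grip"]}

```bash
ls; mkdir -p pics
cat > h.py <<'E'
import numpy as np, cv2
from scipy.spatial.transform import Rotation as R
from workcell import bot, viewer, finder
def rot(a):
    a=np.array(a,float)
    return a if a.shape==(3,3) else (R.from_quat(a).as_matrix() if a.size==4 else R.from_euler('xyz',a,degrees=True).as_matrix())
def pose(c,obs=None):
    if 'position' in c: return rot(c['attitude']),np.array(c['position'])
    T=np.array(c['tool_from_camera']); W=rot(obs['tcp_rot'])
    return W@T[:3,:3], W@T[:3,3]+np.array(obs['ee_pos'])
def ray(c,u,v):
    f=210/np.tan(np.radians(c['vfov']/2)); x=(u-c['cx'])/f; y=(v-c['cy'])/f
    if 'position' in c: return np.stack([x,y,np.ones_like(x)],-1)
    r=np.hypot(x,y)+1e-9; s=np.tan(r)/r
    return np.stack([x*s,y*s,np.ones_like(x)],-1)
def cloud(c,obs=None):
    v,u=np.mgrid[0:420,0:560].astype(float)
    A,p=pose(c,obs); return (ray(c,u,v)*c['depth'][...,None])@A.T+p
def at_z(c,uv,z,obs=None):
    A,p=pose(c,obs); d=A@ray(c,np.float64(uv[0]),np.float64(uv[1])); return p+d*(z-p[2])/d[2]
E
cat > a.py <<'E'
from h import *
o=bot.get_obs(); print(o)
for n in ['side','top','wrist']:
    c=viewer.camera(n); print(n,{k:v for k,v in c.items() if k not in('color','depth')})
    cv2.imwrite(f'pics/{n}0.png',c['color'][...,::-1])
    np.savez(f'{n}0.npz',color=c['color'],P=cloud(c,o))
    if n=='wrist': continue
    P=cloud(c,o)
    for t in ['head_1_center','pan_left_top','pan_right_top','jig_mouth','jig_far','collar']:
        for d in finder.pinpoint(c,t):
            u,v=d['position']; i,j=int(round(v)),int(round(u))
            print(t,round(d['p'],2),np.round([u,v]),np.round(P[min(max(i,0),419),min(max(j,0),559)],3))
E
python3 a.py
```

```text
pics
{'time': 0.0, 'q': array([ 6.88706484e+01,  5.01095635e+00,  1.00331778e+01,  9.50985822e+01,
       -7.06275896e-04,  9.00016761e+01]), 'qd': array([ 0.00523452, -0.07442622, -0.0024733 ,  0.05279394, -0.07830232,
       -0.02286135]), 'joint_efforts': array([ 2.39648303e-03, -5.20391607e+01,  4.64794064e+01,  1.64921978e-02,
       -2.41073832e-05, -6.72842635e-07]), 'ee_pos': array([0.19817802, 0.51279801, 0.22327302]), 'tcp_rot': array([-1.79923639e+02,  7.08509116e-04,  1.58868973e+02]), 'wrist_force': array([-0.3332976 , -0.0319555 , -0.52068278]), 'torque': array([-0.04383447, -0.04644574,  0.00342261]), 'grasp_force': 0.0, 'opening': 0.08535439762763075}
side {'vfov': 51.68284999965924, 'cx': 287.83812140884254, 'cy': 207.72514357412055, 'position': array([-0.02075976, -0.78942006,  0.61422556]), 'attitude': array([-121.2307487 ,   -0.72585422,  -38.10957018]), 'shot': 1}
head_1_center 0.55 [338. 224.] [ 0.633 -0.169  0.028]
pan_left_top 0.86 [214. 144.] [0.567 0.313 0.093]
pan_right_top 0.85 [260. 172.] [0.569 0.072 0.094]
pan_right_top 0.62 [303. 243.] [ 0.535 -0.152  
[... 631 characters left out ...]

jig_mouth 0.67 [313. 136.] [ 0.743 -0.159  0.081]
jig_mouth 0.61 [365. 241.] [ 0.453 -0.304  0.027]
jig_mouth 0.58 [224. 137.] [0.759 0.098 0.027]
jig_far 0.56 [372. 176.] [ 0.649 -0.334 -0.007]
collar 0.43 [310. 212.] [ 0.539 -0.151  0.011]
wrist {'vfov': 65.70646984690485, 'cx': 277.5504206196561, 'cy': 203.47588020953523, 'tool_from_camera': array([[ 4.27280617e-04, -9.59818559e-01, -2.80621010e-01,
         7.26131950e-02],
       [ 9.99999680e-01,  5.99859339e-04, -5.29096687e-04,
        -1.94009911e-03],
       [ 6.76169953e-04, -2.80620694e-01,  9.59818508e-01,
        -1.50114169e-01],
       [ 0.00000000e+00,  0.00000000e+00,  0.00000000e+00,
         1.00000000e+00]]), 'shot': 3}
```

Run:
```python
import cv2,numpy as np
a=cv2.imread('pics/top0.png'); b=cv2.imread('pics/side0.png')
a=cv2.resize(a[110:290,90:450],(800,400),interpolation=cv2.INTER_CUBIC); cv2.imwrite('pics/topc.png',a)
b=cv2.resize(b[90:330,150:470],(800,600),interpolation=cv2.INTER_CUBIC); cv2.imwrite('pics/sidec.png',b)
```

```text
(no output)
```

View pics/topc.png

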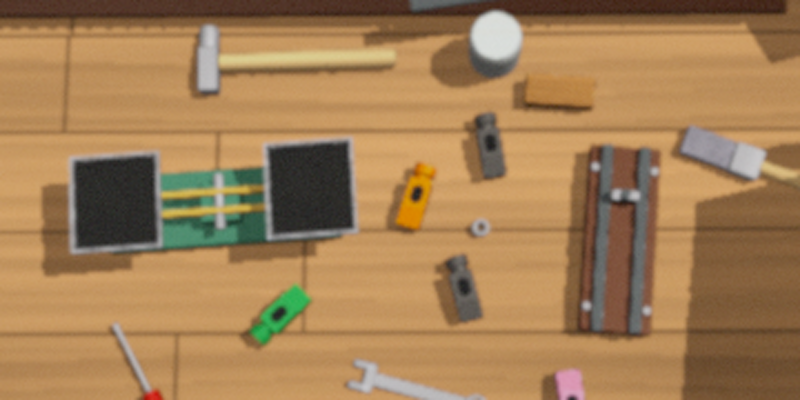

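View pics/sidec.png

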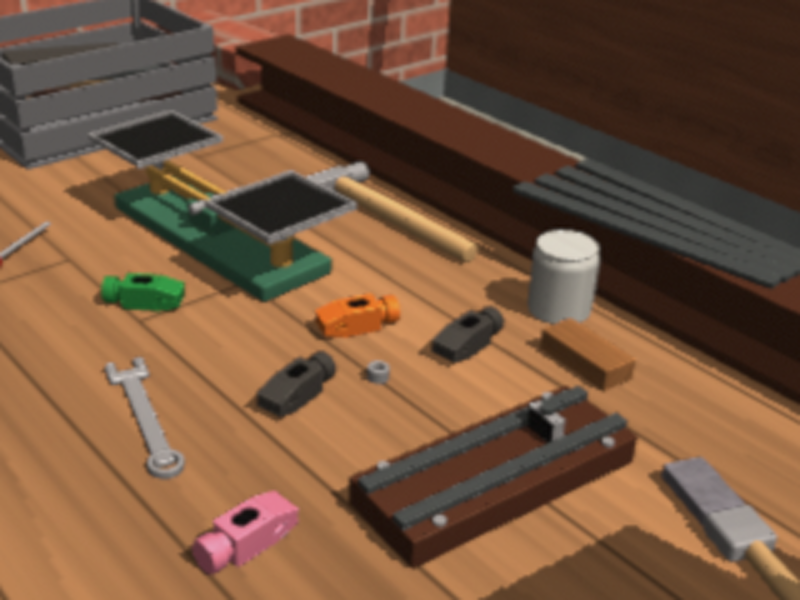

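The top crop shows two dark castings, at full-image (309,175) [far] and (298,240) [near]. The look-alikes are green (216,252), orange (277,199) and pink (346,283), excluded by colour. The collar is at (306,212), the balance is on the left, and the jig runs roughly along +x with its stop near (371,197).

```bash
cat > m.py <<'E'
import numpy as np,cv2
for n in ['side','top']:
    d=np.load(f'{n}0.npz'); P=d['P']; C=d['color'].astype(int)
    def rect(m,name):
        q=P[m][:,:2].astype(np.float32)
        if len(q)<5: print(n,name,len(q));return
        (c,s,a)=cv2.minAreaRect(q); b=cv2.boxPoints((c,s,a))
        e=b[1]-b[0]; f=b[2]-b[1]; l=e if np.hypot(*e)>np.hypot(*f) else f
        print(n,name,len(q),'c',np.round(c,4),'size',np.round(s,3),'long yaw',round(np.degrees(np.arctan2(l[1],l[0]))%180,1),'z med',np.round(np.percentile(P[m][:,2],[5,50,95]),4),'mean',np.round(q.mean(0),4))
    def near(x,y,r,z0,z1): return (np.hypot(P[...,0]-x,P[...,1]-y)<r)&(P[...,2]>z0)&(P[...,2]<z1)
    rect(near(.64,-.155,.065,.02,.05),'A top'); rect(near(.465,-.13,.065,.02,.05),'B top')
    rect(near(.57,.075,.1,.085,.11),'panR'); rect(near(.565,.31,.1,.085,.11),'panL')
    X=P[...,0];Y=P[...,1];Z=P[...,2]
    J=(abs(Y+.32)<.07)&(X>.38)&(X<.72)
    rect(J&(Z>.022)&(Z<.07),'jig'); rect(J&(Z>.044)&(Z<.07),'stop')
    rect(J&(Z>.034)&(Z<.043)&(X<.56),'walls')
    for x in np.arange(.40,.68,.04):
        s=J&(abs(X-x)<.008)&(Z>.02); grey=s&(C[...,0]-C[...,2]<22)
        y=np.sort(Y[grey]); print(n,'x',round(x,2),'zfloor',np.round(np.median(Z[s&~grey]),4),'grey y range',np.round([y.min(),y.max()],4) if len(y) else None, 'z',np.round(np.median(Z[grey]),4))
    rect((abs(Z)<.005)&(abs(X-.5)<.05)&(abs(Y+.22)<.03),'bench')
E
python3 m.py
```

```text
side A top 288 c [ 0.6444 -0.1527] size [0.087 0.033] long yaw 7.5 z med [0.0212 0.0292 0.0326] mean [ 0.6393 -0.1559]
side B top 355 c [ 0.459  -0.1165] size [0.088 0.032] long yaw 13.6 z med [0.0215 0.0291 0.0327] mean [ 0.4537 -0.121 ]
side panR 973 c [0.5734 0.0718] size [0.123 0.114] long yaw 4.2 z med [0.0916 0.0939 0.0976] mean [0.5716 0.0705]
side panL 705 c [0.5575 0.3116] size [0.125 0.119] long yaw 3.7 z med [0.0912 0.0941 0.0979] mean [0.556  0.3097]
side jig 3682 c [ 0.5584 -0.315 ] size [0.326 0.118] long yaw 2.3 z med [0.0254 0.0323 0.0411] mean [ 0.5129 -0.3221]
side stop 130 c [ 0.5703 -0.3217] size [0.034 0.014] long yaw 85.4 z med [0.0448 0.0545 0.0621] mean [ 0.5686 -0.3238]
side walls 951 c [ 0.4785 -0.3098] size [0.083 0.163] long yaw 180.0 z med [0.0347 0.039  0.0409] mean [ 0.4753 -0.3158]
side x 0.4 zfloor 0.0304 grey y range [-0.3462 -0.2692] z 0.0315
side x 0.44 zfloor 0.0312 grey y range [-0.3423 -0.2696] z 0.0391
side x 0.48 zfloor 0.0315 grey y range [-0.3451 -0.2819] z 0.0388
side x 0.52 zfloor 0.0311 grey y range [-0.3487 -0.2856] z 0.0386
side x 0.56 
[... 1060 characters left out ...]
lls 560 c [ 0.4813 -0.3126] size [0.087 0.162] long yaw 174.8 z med [0.0343 0.0374 0.042 ] mean [ 0.4801 -0.3144]
top x 0.4 zfloor 0.0294 grey y range [-0.3351 -0.2765] z 0.0375
top x 0.44 zfloor 0.0296 grey y range [-0.3458 -0.2641] z 0.0349
top x 0.48 zfloor 0.0296 grey y range [-0.3425 -0.2814] z 0.0368
top x 0.52 zfloor 0.0289 grey y range [-0.3467 -0.2849] z 0.0363
top x 0.56 zfloor 0.0295 grey y range [-0.3478 -0.2889] z 0.0396
top x 0.6 zfloor 0.0303 grey y range [-0.3646 -0.2927] z 0.0362
top x 0.64 zfloor 0.0298 grey y range [-0.3528 -0.2963] z 0.0362
top x 0.68 zfloor nan grey y range None z nan
top bench 622 c [ 0.4999 -0.2198] size [0.058 0.1  ] long yaw 179.2 z med [-0.0042 -0.0003  0.0039] mean [ 0.4999 -0.2196]
  return _methods._mean(a, axis=axis, dtype=dtype,
  ret = ret.dtype.type(ret / rcount)
```

Emit:
{"fn": "move_arm", "kwargs": {
  "offset": [
    [0,0,0],
    [0,0,0],
    [0,0,0],
    [0,0,0],
    [0,0,0]
  ],
  "twist": [
    [0,0,-0.13],
    [0,0,-0.13],
    [0,0,-0.13],
    [0,0,-0.13],
    [0,0,0]
  ],
  "grip": [0.6,0.6,0.6,0.6,0.6],
  "force": 60
}}

```text
time: 1.25
ee_pos: [0.1983, 0.513, 0.224]
tcp_rot: [180.0, -0.0, -171.2]
wrist_force: [0.9, 0.4, 0.1]
opening: 0.0514
grasp_force: 0.0
```

```bash
cat > go.py <<'E'
# usage: go.py x y z yaw(mod 180) [z-first] : tool-frame straight shift (cm) and turn from the present pose
import sys; from h import *
o=bot.get_obs(); p=np.array(o['ee_pos']); W=rot(o['tcp_rot']); t=np.array(list(map(float,sys.argv[1:4])))
print('t',round(o['time'],2),'pos',p.round(4),'rot',o['tcp_rot'].round(2),'q',o['q'].round(1),'F',o['wrist_force'].round(2),'open',round(o['opening'],4),'grasp',round(o['grasp_force'],1))
dy=(float(sys.argv[4])-o['tcp_rot'][2]+90)%180-90
W2=rot([180,0,o['tcp_rot'][2]+dy]); tw=R.from_matrix(W.T@W2).as_rotvec()
print('twist total',tw.round(3),' then shift cm in new axes',(W2.T@(t-p)*100).round(2),'dist',np.linalg.norm(t-p).round(3))
E
python3 go.py .6443 -.1527 .20 8.5
```

```text
t 1.25 pos [0.1983 0.513  0.224 ] rot [ 180.     -0.   -171.23] q [68.9  5.  10.1 95.1  0.  60.1] F [0.88 0.44 0.05] open 0.0514 grasp 0.0
twist total [ 0.    -0.     0.005]  then shift cm in new axes [-34.27 -72.43   2.4 ] dist 0.802
```

Emit:
{"fn": "move_arm", "kwargs": {
  "offset": [
    [-2,-4.25,0],
    [-2,-4.25,0],
    [-2,-4.25,0],
    [-2,-4.25,0],
    [-2,-4.25,0]
  ],
  "twist": [
    [0,0,0],
    [0,0,0],
    [0,0,0],
    [0,0,0],
    [0,0,0]
  ],
  "grip": [0.6,0.6,0.6,0.6,0.6]
}}

```text
time: 1.75
ee_pos: [0.3297, 0.3164, 0.2241]
tcp_rot: [180.0, 0.0, -171.6]
wrist_force: [0.5, 1.3, -0.8]
opening: 0.0512
grasp_force: 0.0
```

Emit:
{"fn": "move_arm", "kwargs": {
  "offset": [
    [-2,-4.25,0],
    [-2,-4.25,0],
    [-2,-4.25,0],
    [-2,-4.25,0],
    [-2,-4.25,0]
  ],
  "twist": [
    [0,0,0],
    [0,0,0],
    [0,0,0],
    [0,0,0],
    [0,0,0]
  ],
  "grip": [0.6,0.6,0.6,0.6,0.6]
}}

```text
time: 2.25
ee_pos: [0.4608, 0.1211, 0.2243]
tcp_rot: [180.0, 0.0, -171.6]
wrist_force: [1.3, 1.3, 0.3]
opening: 0.0513
grasp_force: 0.0
```

Emit:
{"fn": "move_arm", "kwargs": {
  "offset": [
    [-2,-4.25,0],
    [-2,-4.25,0],
    [-2,-4.25,0],
    [-2,-4.25,0],
    [-2,-4.25,0]
  ],
  "twist": [
    [0,0,0],
    [0,0,0],
    [0,0,0],
    [0,0,0],
    [0,0,0]
  ],
  "grip": [0.6,0.6,0.6,0.6,0.6]
}}

```text
time: 2.75
ee_pos: [0.5917, -0.0739, 0.2241]
tcp_rot: [-180.0, 0.0, -171.6]
wrist_force: [0.1, 2.0, 0.8]
opening: 0.0516
grasp_force: 0.0
```

Emit:
{"fn": "move_arm", "kwargs": {
  "offset": [
    [-2,-4.25,0],
    [-2,-4.25,2],
    [0,0,0],
    [0,0,0]
  ],
  "twist": [
    [0,0,0],
    [0,0,0],
    [0,0,0],
    [0,0,0]
  ],
  "grip": [0.6,0.6,0.6,0.6]
}}

```text
time: 3.15
ee_pos: [0.6425, -0.1501, 0.2027]
tcp_rot: [179.9, -0.1, -171.6]
wrist_force: [0.0, -0.4, 0.1]
opening: 0.0514
grasp_force: 0.0
```

```bash
cat > w.py <<'E'
import sys; from h import *
# wrist look: w.py x y r z0 z1 name -> rectangle fit of points within r, z window
o=bot.get_obs(); c=viewer.camera('wrist'); P=cloud(c,o); x,y,r,z0,z1=map(float,sys.argv[1:6])
cv2.imwrite(f'pics/{sys.argv[6]}.png',cv2.resize(c['color'][...,::-1],(800,600))); np.savez(sys.argv[6]+'.npz',P=P,color=c['color'])
m=(np.hypot(P[...,0]-x,P[...,1]-y)<r)&(P[...,2]>z0)&(P[...,2]<z1)&(c['depth']>0.02)
q=P[m][:,:2].astype(np.float32); print(len(q),'z pct',np.percentile(P[m][:,2],[5,50,95]).round(4),'bench',np.median(P[...,2][abs(P[...,2])<.01]).round(4))
(ce,s,a)=cv2.minAreaRect(q); print('rect',np.round(ce,4),np.round(s,4),round(a,1),'mean',q.mean(0).round(4))
e=np.linalg.svd(q-q.mean(0),full_matrices=False)[2][0]; print('pca yaw',np.degrees(np.arctan2(e[1],e[0]))%180)
E
python3 w.py .6443 -.1527 .06 .02 .05 wA; python3 go.py .6443 -.1527 .033 8.5
```

```text
2229 z pct [0.0231 0.0292 0.0312] bench 0.0002
rect [ 0.6453 -0.1548] [0.0832 0.0296] 8.6 mean [ 0.6422 -0.155 ]
pca yaw 9.098252
t 3.2 pos [ 0.6425 -0.1492  0.2041] rot [ 1.7997e+02 -5.0000e-02 -1.7151e+02] q [-13.1  20.5  26.2  95.7   0.  -21.6] F [-0.59  0.02  0.45] open 0.0513 grasp 0.0
twist total [ 0.001 -0.001 -0.   ]  then shift cm in new axes [-0.13 -0.37 17.11] dist 0.171
```

Emit:
{"fn": "move_arm", "kwargs": {
  "offset": [
    [-0.2,-0.4,3],
    [0,0,4],
    [0,0,4],
    [0,0,3],
    [0,0,2]
  ],
  "twist": [
    [0,0,0],
    [0,0,0],
    [0,0,0],
    [0,0,0],
    [0,0,0]
  ],
  "grip": [0.6,0.6,0.6,0.6,0.6]
}}

```text
time: 3.7
ee_pos: [0.6443, -0.1512, 0.0434]
tcp_rot: [180.0, -0.0, -171.3]
wrist_force: [0.7, -0.2, -0.1]
opening: 0.0512
grasp_force: 0.0
```

Emit:
{"fn": "move_arm", "kwargs": {
  "offset": [
    [0,0,0.7],
    [0,0,0.4],
    [0,0,0],
    [0,0,0],
    [0,0,0]
  ],
  "twist": [
    [0,0,0],
    [0,0,0],
    [0,0,0],
    [0,0,0],
    [0,0,0]
  ],
  "grip": [0.6,0.6,0.6,0,0],
  "force": 60
}}

```text
time: 4.2
ee_pos: [0.6459, -0.153, 0.0348]
tcp_rot: [-180.0, 0.1, -171.3]
wrist_force: [0.4, 0.0, -0.4]
opening: 0.0229
grasp_force: 0.0
```

Emit:
{"fn": "move_arm", "kwargs": {
  "offset": [
    [0,0,0],
    [0,0,0],
    [0,0,0],
    [0,0,0],
    [0,0,0]
  ],
  "twist": [
    [0,0,0],
    [0,0,0],
    [0,0,0],
    [0,0,0],
    [0,0,0]
  ],
  "grip": [0,0,0,0,0]
}}

```text
time: 4.7
ee_pos: [0.6452, -0.1529, 0.0334]
tcp_rot: [180.0, -0.0, -171.3]
wrist_force: [0.1, -0.2, -0.2]
opening: 0.0001
grasp_force: 0.0
```

```bash
python3 w.py .6443 -.1527 .06 .015 .05 wA2
python3 - <<'E'
from h import *
c=viewer.camera('side'); a=cv2.resize(c['color'][170:290,250:410,::-1],(800,600),interpolation=cv2.INTER_CUBIC); cv2.imwrite('pics/s2.png',a)
E
```

```text
4841 z pct [0.0225 0.0281 0.0313] bench 0.0002
rect [ 0.6246 -0.1576] [0.0428 0.0302] 8.7 mean [ 0.622 -0.158]
pca yaw 8.355185
```

View pics/s2.png

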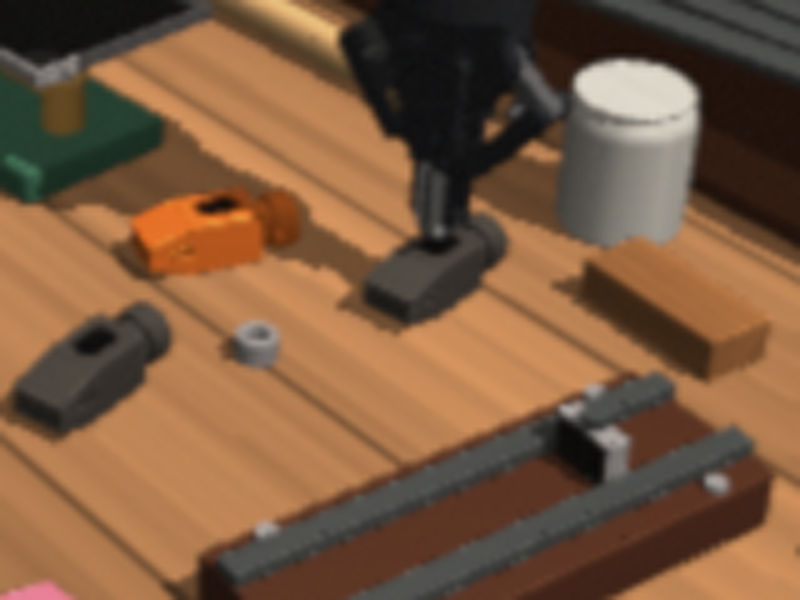

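View pics/wA2.png

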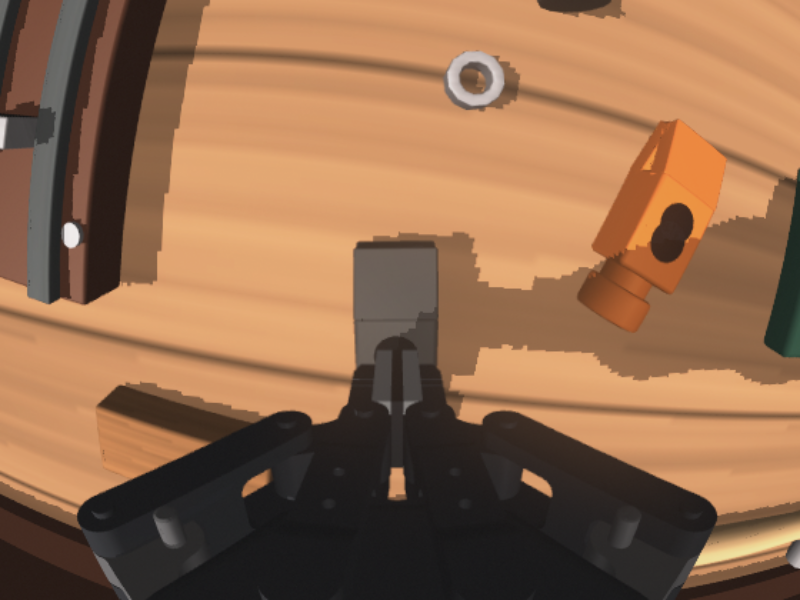

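```bash
python3 - <<'E'
import numpy as np
P=np.load('wA2.npz')['P']
for r in range(225,300,5): print(r,[tuple(P[r,c].round(3)) for c in (262,270,277,284)])
E
python3 go.py .645 -.153 .033 8.5
```

```text
225 [(np.float64(0.629), np.float64(-0.164), np.float64(0.031)), (np.float64(0.629), np.float64(-0.16), np.float64(0.03)), (np.float64(0.629), np.float64(-0.157), np.float64(0.029)), (np.float64(0.628), np.float64(-0.153), np.float64(0.03))]
230 [(np.float64(0.632), np.float64(-0.164), np.float64(0.03)), (np.float64(0.632), np.float64(-0.16), np.float64(0.03)), (np.float64(0.631), np.float64(-0.156), np.float64(0.029)), (np.float64(0.63), np.float64(-0.153), np.float64(0.03))]
235 [(np.float64(0.635), np.float64(-0.164), np.float64(0.03)), (np.float64(0.634), np.float64(-0.16), np.float64(0.031)), (np.float64(0.634), np.float64(-0.156), np.float64(0.03)), (np.float64(0.633), np.float64(-0.153), np.float64(0.031))]
240 [(np.float64(0.638), np.float64(-0.163), np.float64(0.03)), (np.float64(0.637), np.float64(-0.159), np.float64(0.031)), (np.float64(0.637), np.float64(-0.156), np.float64(0.029)), (np.float64(0.636), np.float64(-0.152), np.float64(0.03))]
245 [(np.float64(0.64), np.float64(-0.163), np.float64(0.031)), (np.float64(0.634), np.float64(-0.159), np.float64(0.043)), (np.float
[... 2102 characters left out ...]
0.161), np.float64(0.088)), (np.float64(0.632), np.float64(-0.159), np.float64(0.086)), (np.float64(0.637), np.float64(-0.155), np.float64(0.078)), (np.float64(0.631), np.float64(-0.154), np.float64(0.087))]
295 [(np.float64(0.632), np.float64(-0.161), np.float64(0.09)), (np.float64(0.632), np.float64(-0.159), np.float64(0.09)), (np.float64(0.639), np.float64(-0.155), np.float64(0.079)), (np.float64(0.633), np.float64(-0.154), np.float64(0.088))]
t 4.8 pos [ 0.6452 -0.1529  0.0334] rot [ 1.8000e+02 -1.0000e-02 -1.7134e+02] q [-13.3  20.9   7.8  76.9   0.  -22. ] F [0.59 0.44 0.04] open 0.0002 grasp 0.0
twist total [ 0.    -0.     0.003]  then shift cm in new axes [ 0.02 -0.01  0.04] dist 0.0
```

Run:
```python
from h import *
c=viewer.camera('side'); P=cloud(c)
X,Y,Z=P[...,0],P[...,1],P[...,2]
m=(abs(X-.638)<.03)&(abs(Y+.157)<.03)&(Z>.034)&(Z<.12)
for r in range(195,226,2):
    k=np.where(m[r])[0]; print(r,len(k),[tuple(P[r,j].round(3).tolist()) for j in k[::3]][:4])
```

```text
195 20 [(0.626, -0.13, 0.095), (0.633, -0.133, 0.094), (0.633, -0.143, 0.098), (0.628, -0.159, 0.107)]
197 20 [(0.626, -0.131, 0.09), (0.635, -0.131, 0.087), (0.63, -0.146, 0.095), (0.64, -0.147, 0.093)]
199 16 [(0.629, -0.145, 0.089), (0.632, -0.152, 0.092), (0.633, -0.161, 0.096), (0.636, -0.168, 0.098)]
201 16 [(0.63, -0.145, 0.084), (0.635, -0.15, 0.084), (0.635, -0.16, 0.089), (0.639, -0.165, 0.09)]
203 15 [(0.636, -0.139, 0.073), (0.635, -0.15, 0.078), (0.632, -0.163, 0.086), (0.639, -0.166, 0.085)]
205 13 [(0.637, -0.139, 0.067), (0.632, -0.154, 0.076), (0.635, -0.16, 0.078), (0.642, -0.164, 0.078)]
207 12 [(0.635, -0.141, 0.063), (0.631, -0.155, 0.071), (0.638, -0.159, 0.071), (0.641, -0.165, 0.073)]
209 12 [(0.635, -0.142, 0.058), (0.633, -0.153, 0.064), (0.638, -0.159, 0.065), (0.643, -0.164, 0.065)]
211 12 [(0.634, -0.143, 0.053), (0.635, -0.153, 0.057), (0.638, -0.159, 0.059), (0.642, -0.166, 0.061)]
213 10 [(0.634, -0.147, 0.049), (0.633, -0.158, 0.055), (0.638, -0.164, 0.056), (0.649, -0.163, 0.051)]
215 8 [(0.634, -0.148, 0.044), (0.635, -0.157, 0.048), (0.638, -0.164, 0.05)]
217 0 []
219 0 []
221 0 []
223 0 []
225 0 []
```

Two cameras agree that the shut fingertips are at z≈0.041 while the TCP reads 0.033. The tips are therefore about 9 mm behind the reported TCP, not 22 mm ahead, and the fingers closed just above the head. I'll go 31 mm lower, feeling for contact.

Emit:
{"fn": "move_arm", "kwargs": {
  "offset": [
    [0,-0.1,0],
    [0,0,0],
    [0,0,0],
    [0,0,0],
    [0,0,0]
  ],
  "twist": [
    [0,0,0],
    [0,0,0],
    [0,0,0],
    [0,0,0],
    [0,0,0]
  ],
  "grip": [0.6,0.6,0.6,0.6,0.6]
}}

```text
time: 5.35
ee_pos: [0.6454, -0.1538, 0.0334]
tcp_rot: [-180.0, -0.0, -171.3]
wrist_force: [0.2, -0.3, -1.3]
opening: 0.0508
grasp_force: 0.0
```

Emit:
{"fn": "move_arm", "kwargs": {
  "offset": [
    [0,0,0.7],
    [0,0,0.7],
    [0,0,0.6],
    [0,0,0],
    [0,0,0]
  ],
  "twist": [
    [0,0,0],
    [0,0,0],
    [0,0,0],
    [0,0,0],
    [0,0,0]
  ],
  "grip": [0.6,0.6,0.6,0.6,0.6]
}}

```text
time: 5.85
ee_pos: [0.6452, -0.1538, 0.013]
tcp_rot: [180.0, -0.0, -171.3]
wrist_force: [0.1, 0.5, 0.3]
opening: 0.0512
grasp_force: 0.0
```

```bash
python3 go.py .645 -.154 .002 8.5
python3 - <<'E'
from h import *
c=viewer.camera('side'); cv2.imwrite('pics/s3.png',cv2.resize(c['color'][170:260,280:400,::-1],(800,600),interpolation=cv2.INTER_CUBIC))
E
```

```text
t 5.85 pos [ 0.6452 -0.1538  0.013 ] rot [ 1.7999e+02 -3.0000e-02 -1.7134e+02] q [-13.4  21.4   6.2  74.8   0.  -22.1] F [0.12 0.49 0.34] open 0.0512 grasp 0.0
twist total [ 0.    -0.001  0.003]  then shift cm in new axes [ 0.02 -0.01  1.1 ] dist 0.011
```

View pics/s3.png

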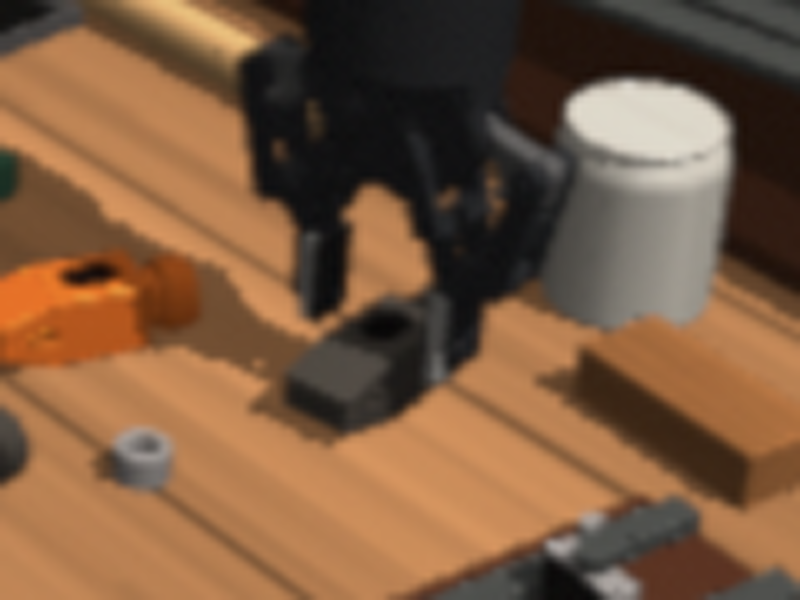

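Emit:
{"fn": "move_arm", "kwargs": {
  "offset": [
    [0,0,0.6],
    [0,0,0.5],
    [0,0,0],
    [0,0,0],
    [0,0,0]
  ],
  "twist": [
    [0,0,0],
    [0,0,0],
    [0,0,0],
    [0,0,0],
    [0,0,0]
  ],
  "grip": [0.6,0.6,0.6,0,0],
  "force": 60
}}

```text
time: 6.4
ee_pos: [0.6456, -0.1538, 0.0029]
tcp_rot: [-180.0, 0.0, -171.3]
wrist_force: [0.3, -0.2, -3.1]
opening: 0.0286
grasp_force: 59.5
```

Emit:
{"fn": "move_arm", "kwargs": {
  "offset": [
    [0,0,0],
    [0,0,0],
    [0,0,0]
  ],
  "twist": [
    [0,0,0],
    [0,0,0],
    [0,0,0]
  ],
  "grip": [0,0,0]
}}

```text
time: 6.7
ee_pos: [0.6455, -0.1539, 0.0027]
tcp_rot: [-180.0, 0.0, -171.3]
wrist_force: [-0.7, 0.8, 2.2]
opening: 0.0289
grasp_force: 60.3
```

Emit:
{"fn": "move_arm", "kwargs": {
  "offset": [
    [0,0,-1],
    [0,0,-4],
    [0,0,-5],
    [0,0,-5],
    [0,0,0]
  ],
  "twist": [
    [0,0,0],
    [0,0,0],
    [0,0,0],
    [0,0,0],
    [0,0,0.08]
  ],
  "grip": [0,0,0,0,0]
}}

```text
time: 7.2
ee_pos: [0.6478, -0.1544, 0.1614]
tcp_rot: [-179.8, 0.6, -175.9]
wrist_force: [0.6, -0.4, -3.4]
opening: 0.0287
grasp_force: 60.5
```

Emit:
{"fn": "move_arm", "kwargs": {
  "offset": [
    [0,0,0],
    [0,0,0]
  ],
  "twist": [
    [0,0,0],
    [0,0,0]
  ],
  "grip": [0,0]
}}

```text
time: 7.4
ee_pos: [0.6448, -0.1538, 0.1511]
tcp_rot: [180.0, -0.1, -175.8]
wrist_force: [-0.3, 0.5, -3.9]
opening: 0.0289
grasp_force: 60.4
```

Emit:
{"fn": "move_arm", "kwargs": {
  "offset": [
    [0.3,2.5,0],
    [0.5,4.5,0],
    [0.5,4.5,0],
    [0.5,4.5,0],
    [0.5,4.5,0]
  ],
  "twist": [
    [0,0,0],
    [0,0,0],
    [0,0,0],
    [0,0,0],
    [0,0,0]
  ],
  "grip": [0,0,0,0,0]
}}

```text
time: 7.9
ee_pos: [0.6064, 0.0504, 0.1504]
tcp_rot: [-180.0, -0.2, -175.8]
wrist_force: [-0.0, 0.6, -3.3]
opening: 0.0285
grasp_force: 60.4
```

Emit:
{"fn": "move_arm", "kwargs": {
  "offset": [
    [0.5,4.5,0],
    [0.5,4.5,0],
    [0.5,4.5,0],
    [0.5,4.5,0],
    [0.5,4.5,0]
  ],
  "twist": [
    [0,0,0],
    [0,0,0],
    [0,0,0],
    [0,0,0],
    [0,0,0]
  ],
  "grip": [0,0,0,0,0]
}}

```text
time: 8.4
ee_pos: [0.5655, 0.273, 0.1505]
tcp_rot: [-179.9, -0.2, -175.8]
wrist_force: [1.3, 0.8, -3.6]
opening: 0.0286
grasp_force: 60.4
```

Emit:
{"fn": "move_arm", "kwargs": {
  "offset": [
    [0.3,2.5,0],
    [0.2,1.5,0],
    [0,0,0],
    [0,0,0]
  ],
  "twist": [
    [0,0,0],
    [0,0,0],
    [0,0,0],
    [0,0,0]
  ],
  "grip": [0,0,0,0]
}}

```text
time: 8.8
ee_pos: [0.559, 0.3104, 0.1515]
tcp_rot: [-179.9, -0.1, -175.9]
wrist_force: [-0.3, -0.6, -3.7]
opening: 0.0286
grasp_force: 60.5
```

```bash
python3 w.py .5578 .311 .1 .085 .105 wL; python3 go.py .5578 .311 .11 4
python3 - <<'E'
import numpy as np
P=np.load('wL.npz')['P']; print('col277', [(r,tuple(P[r,277].round(3).tolist())) for r in range(150,300,10)])
E
```

```text
15545 z pct [0.0914 0.0925 0.0964] bench 0.0002
rect [0.5515 0.3091] [0.1085 0.1107] 4.0 mean [0.5341 0.308 ]
pca yaw 92.85362
t 8.85 pos [0.5592 0.31   0.1518] rot [-1.7995e+02 -6.0000e-02 -1.7594e+02] q [29.  16.7 15.6 89.  -0.  25. ] F [-0.38  0.49 -4.36] open 0.0288 grasp 60.5
twist total [-0.001 -0.001  0.001]  then shift cm in new axes [0.13 0.11 4.18] dist 0.042
col277 [(150, (0.511, 0.305, 0.092)), (160, (0.518, 0.306, 0.092)), (170, (0.524, 0.306, 0.092)), (180, (0.531, 0.307, 0.092)), (190, (0.518, 0.306, 0.172)), (200, (0.522, 0.306, 0.173)), (210, (0.526, 0.306, 0.175)), (220, (0.53, 0.307, 0.176)), (230, (0.534, 0.307, 0.177)), (240, (0.538, 0.307, 0.178)), (250, (0.542, 0.308, 0.179)), (260, (0.546, 0.308, 0.179)), (270, (0.551, 0.308, 0.179)), (280, (0.556, 0.309, 0.179)), (290, (0.561, 0.309, 0.179))]
```

Emit:
{"fn": "move_arm", "kwargs": {
  "offset": [
    [0,0.1,2],
    [0,0,1.8],
    [0,0,1],
    [0,0,0.5],
    [0,0,0]
  ],
  "twist": [
    [0,0,0],
    [0,0,0],
    [0,0,0],
    [0,0,0],
    [0,0,0]
  ],
  "grip": [0,0,0,0,0]
}}

```text
time: 9.35
ee_pos: [0.5591, 0.3114, 0.0991]
tcp_rot: [-180.0, -0.0, -176.0]
wrist_force: [-0.3, 0.2, -4.1]
opening: 0.0287
grasp_force: 60.5
```

Emit:
{"fn": "move_arm", "kwargs": {
  "offset": [
    [0,0,0.3],
    [0,0,0.3],
    [0,0,0.3],
    [0,0,0.3],
    [0,0,0]
  ],
  "twist": [
    [0,0,0],
    [0,0,0],
    [0,0,0],
    [0,0,0],
    [0,0,0]
  ],
  "grip": [0,0,0,0,0]
}}

```text
time: 9.85
ee_pos: [0.5588, 0.3121, 0.0869]
tcp_rot: [-180.0, -0.0, -175.9]
wrist_force: [-0.1, 0.1, -4.6]
opening: 0.0285
grasp_force: 60.6
```

Emit:
{"fn": "move_arm", "kwargs": {
  "offset": [
    [0,0,0.2],
    [0,0,0],
    [0,0,0]
  ],
  "twist": [
    [0,0,0],
    [0,0,0],
    [0,0,0]
  ],
  "grip": [0,0,0]
}}

```text
time: 10.15
ee_pos: [0.559, 0.3122, 0.0854]
tcp_rot: [-180.0, -0.0, -175.9]
wrist_force: [-1.1, 0.0, -3.9]
opening: 0.0286
grasp_force: 60.7
```

Emit:
{"fn": "move_arm", "kwargs": {
  "offset": [
    [0,0,0.15],
    [0,0,0.1],
    [0,0,0]
  ],
  "twist": [
    [0,0,0],
    [0,0,0],
    [0,0,0]
  ],
  "grip": [0,0,0]
}}

```text
time: 10.45
ee_pos: [0.559, 0.3122, 0.0828]
tcp_rot: [-180.0, -0.0, -175.9]
wrist_force: [0.2, 1.4, -3.8]
opening: 0.0287
grasp_force: 60.7
```

Emit:
{"fn": "move_arm", "kwargs": {
  "offset": [
    [0,0,0.05],
    [0,0,0]
  ],
  "twist": [
    [0,0,0],
    [0,0,0]
  ],
  "grip": [0,0]
}}

```text
time: 10.65
ee_pos: [0.559, 0.3122, 0.0827]
tcp_rot: [180.0, 0.0, -175.9]
wrist_force: [-0.8, -0.4, -0.7]
opening: 0.0289
grasp_force: 60.9
```

Emit:
{"fn": "move_arm", "kwargs": {
  "offset": [
    [0,0,0],
    [0,0,0],
    [0,0,0],
    [0,0,-1.5],
    [0,0,-3]
  ],
  "twist": [
    [0,0,0],
    [0,0,0],
    [0,0,0],
    [0,0,0],
    [0,0,0]
  ],
  "grip": [0.5,0.6,0.6,0.6,0.6]
}}

```text
time: 11.15
ee_pos: [0.558, 0.3116, 0.1265]
tcp_rot: [-179.9, -0.2, -175.9]
wrist_force: [0.7, 0.6, -0.4]
opening: 0.0511
grasp_force: 0.0
```

Emit:
{"fn": "move_arm", "kwargs": {
  "offset": [
    [0,0,-4],
    [0,0,-4],
    [0,0,0],
    [0,0,0]
  ],
  "twist": [
    [0,0,0],
    [0,0,0],
    [0,0,-0.09],
    [0,0,-0.09]
  ],
  "grip": [0.6,0.6,0.6,0.6]
}}

```text
time: 11.55
ee_pos: [0.5597, 0.3125, 0.2107]
tcp_rot: [179.9, 0.2, -165.4]
wrist_force: [0.5, 0.4, -1.2]
opening: 0.0513
grasp_force: 0.0
```

Emit:
{"fn": "move_arm", "kwargs": {
  "offset": [
    [2,-3.9,0],
    [2,-3.9,0],
    [2,-3.9,0],
    [2,-3.9,0],
    [2,-3.9,0]
  ],
  "twist": [
    [0,0,0],
    [0,0,0],
    [0,0,0],
    [0,0,0],
    [0,0,0]
  ],
  "grip": [0.6,0.6,0.6,0.6,0.6]
}}

```text
time: 12.05
ee_pos: [0.5101, 0.097, 0.2089]
tcp_rot: [-180.0, 0.1, -165.6]
wrist_force: [0.4, -0.3, 0.2]
opening: 0.0514
grasp_force: 0.0
```

Emit:
{"fn": "move_arm", "kwargs": {
  "offset": [
    [2,-3.9,0],
    [2,-3.9,0],
    [2,-3.9,0],
    [2,-3.9,0],
    [2,-3.9,0]
  ],
  "twist": [
    [0,0,0],
    [0,0,0],
    [0,0,0],
    [0,0,0],
    [0,0,0]
  ],
  "grip": [0.6,0.6,0.6,0.6,0.6]
}}

```text
time: 12.55
ee_pos: [0.4617, -0.1169, 0.209]
tcp_rot: [-179.9, 0.1, -165.6]
wrist_force: [0.8, -0.4, -0.7]
opening: 0.0514
grasp_force: 0.0
```

Emit:
{"fn": "move_arm", "kwargs": {
  "offset": [
    [0,0,0],
    [0,0,0],
    [0,0,0]
  ],
  "twist": [
    [0,0,0],
    [0,0,0],
    [0,0,0]
  ],
  "grip": [0.6,0.6,0.6]
}}

```text
time: 12.85
ee_pos: [0.4625, -0.1148, 0.2081]
tcp_rot: [-180.0, 0.1, -165.6]
wrist_force: [-0.3, 0.3, 0.0]
opening: 0.0511
grasp_force: 0.0
```

```bash
python3 w.py .4586 -.1175 .06 .02 .05 wB; python3 go.py .4586 -.1175 .002 14.5;  python3 - <<'E'
from h import *
c=viewer.camera('top'); P=cloud(c); X,Y,Z=P[...,0],P[...,1],P[...,2]
for n,x,y in (('R',.5742,.0716),('L',.5578,.311)):
    m=(np.hypot(X-x,Y-y)<.08)&(Z>.06)&(Z<.14); print(n,np.percentile(Z[m],[10,50,90,98]).round(4))
m=(np.hypot(X-.558,Y-.311)<.05)&(Z>.1); print('head on L',P[m].mean(0) if m.any() else 0,m.sum())
E
```

```text
2190 z pct [0.0231 0.0292 0.0311] bench 0.0002
rect [ 0.4582 -0.119 ] [0.083  0.0301] 14.6 mean [ 0.4551 -0.1197]
pca yaw 14.654786
t 12.9 pos [ 0.4626 -0.1144  0.2079] rot [-1.8000e+02  4.0000e-02 -1.6554e+02] q [-13.9  -5.4  -2.1  93.3   0.  -28.4] F [-0.2   0.14 -0.12] open 0.0511 grasp 0.0
twist total [-0.     0.001 -0.001]  then shift cm in new axes [ 0.46 -0.2  20.59] dist 0.206
R [0.0997 0.104  0.1086 0.1116]
L [0.0765 0.0816 0.1077 0.113 ]
head on L [0.55607962 0.31081839 0.10793883] 325
```

Emit:
{"fn": "move_arm", "kwargs": {
  "offset": [
    [0.45,-0.3,3],
    [0,0,4.5],
    [0,0,4.5],
    [0,0,3],
    [0,0,2]
  ],
  "twist": [
    [0,0,0],
    [0,0,0],
    [0,0,0],
    [0,0,0],
    [0,0,0]
  ],
  "grip": [0.6,0.6,0.6,0.6,0.6]
}}

```text
time: 13.45
ee_pos: [0.4577, -0.1179, 0.0348]
tcp_rot: [179.9, -0.1, -165.5]
wrist_force: [0.1, -0.5, 0.3]
opening: 0.0515
grasp_force: 0.0
```

Emit:
{"fn": "move_arm", "kwargs": {
  "offset": [
    [0,0,1.4],
    [0,0,1],
    [0,0,0.8],
    [0,0,0.4],
    [0,0,0]
  ],
  "twist": [
    [0,0,0],
    [0,0,0],
    [0,0,0],
    [0,0,0],
    [0,0,0]
  ],
  "grip": [0.6,0.6,0.6,0.6,0.6]
}}

```text
time: 13.95
ee_pos: [0.4588, -0.1193, 0.0015]
tcp_rot: [-180.0, 0.0, -165.6]
wrist_force: [0.2, 0.2, -0.6]
opening: 0.0511
grasp_force: 0.0
```

Emit:
{"fn": "move_arm", "kwargs": {
  "offset": [
    [0,0,0],
    [0,0,0],
    [0,0,0],
    [0,0,0],
    [0,0,0]
  ],
  "twist": [
    [0,0,0],
    [0,0,0],
    [0,0,0],
    [0,0,0],
    [0,0,0]
  ],
  "grip": [0.6,0,0,0,0],
  "force": 60
}}

```text
time: 14.45
ee_pos: [0.4591, -0.1193, 0.0022]
tcp_rot: [-180.0, 0.1, -165.6]
wrist_force: [-0.1, 1.9, 5.7]
opening: 0.0288
grasp_force: 61.1
```

Emit:
{"fn": "move_arm", "kwargs": {
  "offset": [
    [0,0,-1],
    [0,0,-4],
    [0,0,-5],
    [0,0,-5],
    [0,0,-1]
  ],
  "twist": [
    [0,0,0],
    [0,0,0],
    [0,0,0],
    [0,0,0.09],
    [0,0,0.09]
  ],
  "grip": [0,0,0,0,0]
}}

```text
time: 14.95
ee_pos: [0.4602, -0.1199, 0.1676]
tcp_rot: [-179.9, 0.4, -176.1]
wrist_force: [1.2, 0.9, -6.0]
opening: 0.0284
grasp_force: 61.2
```

Emit:
{"fn": "move_arm", "kwargs": {
  "offset": [
    [0,0,0],
    [0,0,0],
    [-1.2,1.6,0],
    [-2.4,3.4,0],
    [-2.8,4,0]
  ],
  "twist": [
    [0,0,0],
    [0,0,0],
    [0,0,0],
    [0,0,0],
    [0,0,0]
  ],
  "grip": [0,0,0,0,0]
}}

```text
time: 15.45
ee_pos: [0.5154, -0.0247, 0.1594]
tcp_rot: [-180.0, -0.2, -175.9]
wrist_force: [1.7, -0.7, -4.1]
opening: 0.0289
grasp_force: 61.0
```

Emit:
{"fn": "move_arm", "kwargs": {
  "offset": [
    [-2.8,4,0],
    [-2.4,3.4,0],
    [-1.2,1.8,0],
    [0,0,0],
    [0,0,0]
  ],
  "twist": [
    [0,0,0],
    [0,0,0],
    [0,0,0],
    [0,0,0],
    [0,0,0]
  ],
  "grip": [0,0,0,0,0]
}}

```text
time: 15.95
ee_pos: [0.5724, 0.0713, 0.1592]
tcp_rot: [-180.0, -0.2, -175.8]
wrist_force: [-0.9, -0.5, -5.2]
opening: 0.029
grasp_force: 61.1
```

```bash
python3 w.py .5742 .0716 .1 .095 .115 wR; python3 go.py .5742 .0716 .112 4
python3 - <<'E'
import numpy as np
P=np.load('wR.npz')['P']; print([(r,tuple(P[r,277].round(3).tolist())) for r in range(170,250,10)])
E
```

```text
15113 z pct [0.1034 0.1045 0.1084] bench 0.0002
rect [0.5659 0.0695] [0.1045 0.1108] 4.0 mean [0.549  0.0681]
pca yaw 94.66388
t 16.0 pos [0.5724 0.0708 0.1598] rot [-1.7997e+02 -1.7000e-01 -1.7585e+02] q [ 7.1  8.   6.3 88.4 -0.   2.9] F [-0.08 -0.01 -4.57] open 0.0287 grasp 61.1
twist total [-0.    -0.003  0.003]  then shift cm in new axes [-0.18  0.07  4.78] dist 0.048
[(170, (0.537, 0.067, 0.105)), (180, (0.53, 0.067, 0.167)), (190, (0.531, 0.067, 0.18)), (200, (0.535, 0.067, 0.182)), (210, (0.539, 0.067, 0.183)), (220, (0.543, 0.068, 0.184)), (230, (0.547, 0.068, 0.184)), (240, (0.551, 0.068, 0.186))]
```

Emit:
{"fn": "move_arm", "kwargs": {
  "offset": [
    [-0.15,0,2],
    [0,0,1.7],
    [0,0,0.8],
    [0,0,0.4],
    [0,0,0]
  ],
  "twist": [
    [0,0,0],
    [0,0,0],
    [0,0,0],
    [0,0,0],
    [0,0,0]
  ],
  "grip": [0,0,0,0,0]
}}

```text
time: 16.5
ee_pos: [0.5745, 0.0709, 0.1123]
tcp_rot: [-180.0, -0.0, -175.9]
wrist_force: [0.7, -0.4, -5.0]
opening: 0.0288
grasp_force: 61.0
```

Emit:
{"fn": "move_arm", "kwargs": {
  "offset": [
    [0,0,0.15],
    [0,0,0.15],
    [0,0,0]
  ],
  "twist": [
    [0,0,0],
    [0,0,0],
    [0,0,0]
  ],
  "grip": [0,0,0]
}}

```text
time: 16.8
ee_pos: [0.575, 0.0714, 0.1096]
tcp_rot: [180.0, 0.0, -175.9]
wrist_force: [-0.2, 0.2, -6.0]
opening: 0.0284
grasp_force: 61.0
```

Emit:
{"fn": "move_arm", "kwargs": {
  "offset": [
    [0,0,0.1],
    [0,0,0]
  ],
  "twist": [
    [0,0,0],
    [0,0,0]
  ],
  "grip": [0,0]
}}

```text
time: 17.0
ee_pos: [0.5749, 0.0715, 0.1084]
tcp_rot: [-180.0, 0.0, -175.9]
wrist_force: [-0.4, -0.8, -5.2]
opening: 0.0288
grasp_force: 61.0
```

Emit:
{"fn": "move_arm", "kwargs": {
  "offset": [
    [0,0,0.1],
    [0,0,0]
  ],
  "twist": [
    [0,0,0],
    [0,0,0]
  ],
  "grip": [0,0]
}}

```text
time: 17.2
ee_pos: [0.5748, 0.0714, 0.1073]
tcp_rot: [-180.0, -0.0, -175.9]
wrist_force: [0.1, 0.3, -5.4]
opening: 0.0286
grasp_force: 61.0
```

Emit:
{"fn": "move_arm", "kwargs": {
  "offset": [
    [0,0,0.05],
    [0,0,0]
  ],
  "twist": [
    [0,0,0],
    [0,0,0]
  ],
  "grip": [0,0]
}}

```text
time: 17.4
ee_pos: [0.5748, 0.0714, 0.1068]
tcp_rot: [-180.0, -0.0, -175.9]
wrist_force: [0.3, 0.5, -4.8]
opening: 0.0291
grasp_force: 61.0
```

Emit:
{"fn": "move_arm", "kwargs": {
  "offset": [
    [0,0,0.05],
    [0,0,0],
    [0,0,0]
  ],
  "twist": [
    [0,0,0],
    [0,0,0],
    [0,0,0]
  ],
  "grip": [0,0,0]
}}

```text
time: 17.7
ee_pos: [0.5749, 0.0714, 0.1064]
tcp_rot: [-180.0, -0.0, -175.9]
wrist_force: [0.1, 0.6, -5.5]
opening: 0.0288
grasp_force: 61.0
```

Emit:
{"fn": "move_arm", "kwargs": {
  "offset": [
    [0,0,0.05],
    [0,0,0],
    [0,0,0]
  ],
  "twist": [
    [0,0,0],
    [0,0,0],
    [0,0,0]
  ],
  "grip": [0,0,0]
}}

```text
time: 18.0
ee_pos: [0.5749, 0.0715, 0.1062]
tcp_rot: [180.0, 0.0, -175.9]
wrist_force: [-1.7, -1.0, -0.6]
opening: 0.0285
grasp_force: 61.5
```

Emit:
{"fn": "move_arm", "kwargs": {
  "offset": [
    [0,0,0],
    [0,0,0],
    [0,0,0],
    [0,0,0],
    [0,0,-1.5]
  ],
  "twist": [
    [0,0,0],
    [0,0,0],
    [0,0,0],
    [0,0,0],
    [0,0,0]
  ],
  "grip": [0.5,0.6,0.6,0.6,0.6]
}}

```text
time: 18.5
ee_pos: [0.5739, 0.0713, 0.1196]
tcp_rot: [-180.0, -0.2, -175.9]
wrist_force: [-0.8, -0.4, -0.8]
opening: 0.0516
grasp_force: 0.0
```

Emit:
{"fn": "move_arm", "kwargs": {
  "offset": [
    [0,0,-3],
    [0,0,-3],
    [0,0,-2],
    [0,0,0],
    [0,0,0]
  ],
  "twist": [
    [0,0,0],
    [0,0,0],
    [0,0,0],
    [0,0,0],
    [0,0,0]
  ],
  "grip": [0.6,0.6,0.6,0.6,0.6]
}}

```text
time: 19.0
ee_pos: [0.5752, 0.0715, 0.2017]
tcp_rot: [180.0, 0.1, -175.9]
wrist_force: [0.3, -0.2, -0.1]
opening: 0.051
grasp_force: 0.0
```

Emit:
{"fn": "move_arm", "kwargs": {
  "offset": [
    [0,0,0],
    [0,0,0],
    [0,0,0],
    [0,0,0],
    [0,0,0]
  ],
  "twist": [
    [0,0,0],
    [0,0,0],
    [0,0,0],
    [0,0,0],
    [0,0,0]
  ],
  "grip": [0.6,0.6,0.6,0.6,0.6]
}}

```text
time: 19.5
ee_pos: [0.5748, 0.0714, 0.2007]
tcp_rot: [-180.0, -0.0, -175.9]
wrist_force: [-0.1, -0.4, -0.2]
opening: 0.0512
grasp_force: 0.0
```

```bash
cat > b.py <<'E'
from h import *
c=viewer.camera('side'); P=cloud(c); X,Y,Z=P[...,0],P[...,1],P[...,2]
for n,x,y in (('R',.5742,.0716),('L',.5578,.311)):
    m=(np.hypot(X-x,Y-y)<.09)&(Z>.06)&(Z<.15); h,e=np.histogram(Z[m],np.arange(.06,.15,.004)); print(n,dict(zip((e[:-1]).round(3).tolist(),h.tolist())))
E
python3 b.py; python3 w.py .5742 .0716 .05 .10 .15 wR2; python3 go.py .5742 .0716 .0827 4
```

```text
R {0.06: 0, 0.064: 0, 0.068: 0, 0.072: 2, 0.076: 76, 0.08: 443, 0.084: 127, 0.088: 44, 0.092: 37, 0.096: 42, 0.1: 44, 0.104: 68, 0.108: 102, 0.112: 26, 0.116: 0, 0.12: 0, 0.124: 0, 0.128: 0, 0.132: 0, 0.136: 0, 0.14: 0, 0.144: 0}
L {0.06: 43, 0.064: 62, 0.068: 37, 0.072: 15, 0.076: 1, 0.08: 0, 0.084: 0, 0.088: 0, 0.092: 0, 0.096: 0, 0.1: 49, 0.104: 317, 0.108: 108, 0.112: 30, 0.116: 42, 0.12: 36, 0.124: 34, 0.128: 57, 0.132: 71, 0.136: 18, 0.14: 0, 0.144: 0}
3846 z pct [0.1029 0.1092 0.1111] bench 0.0002
rect [0.5744 0.07  ] [0.0847 0.0301] 4.2 mean [0.5704 0.0697]
pca yaw 4.041012
t 19.6 pos [0.5748 0.0714 0.2008] rot [-1.8000e+02 -1.0000e-02 -1.7592e+02] q [ 7.1  8.6 11.5 92.9 -0.   3. ] F [ 0.93 -0.38  0.2 ] open 0.0511 grasp 0.0
twist total [-0.    -0.     0.001]  then shift cm in new axes [ 0.06  0.02 11.81] dist 0.118
```

The balance has tipped: the right pan is down (0.081) and the left is up (0.105), so head B on the right is the heavier. I'll pick it from the low pan and lift slowly so the left pan comes down gently.

Emit:
{"fn": "move_arm", "kwargs": {
  "offset": [
    [0,0,3],
    [0,0,3.5],
    [0,0,2.5],
    [0,0,1.2],
    [0,0,0.8]
  ],
  "twist": [
    [0,0,0],
    [0,0,0],
    [0,0,0],
    [0,0,0],
    [0,0,0]
  ],
  "grip": [0.6,0.6,0.6,0.6,0.6]
}}

```text
time: 20.1
ee_pos: [0.5746, 0.0714, 0.0902]
tcp_rot: [-180.0, -0.0, -175.9]
wrist_force: [-0.4, 0.2, 0.6]
opening: 0.0515
grasp_force: 0.0
```

Emit:
{"fn": "move_arm", "kwargs": {
  "offset": [
    [0,0,0.7],
    [0,0,0],
    [0,0,0],
    [0,0,0],
    [0,0,0]
  ],
  "twist": [
    [0,0,0],
    [0,0,0],
    [0,0,0],
    [0,0,0],
    [0,0,0]
  ],
  "grip": [0.6,0.6,0,0,0],
  "force": 60
}}

```text
time: 20.6
ee_pos: [0.5754, 0.0715, 0.0852]
tcp_rot: [180.0, 0.1, -175.9]
wrist_force: [-1.3, 0.4, 5.5]
opening: 0.0287
grasp_force: 59.9
```

Emit:
{"fn": "move_arm", "kwargs": {
  "offset": [
    [0,0,0],
    [0,0,0],
    [0,0,-0.2],
    [0,0,-0.3],
    [0,0,-0.3]
  ],
  "twist": [
    [0,0,0],
    [0,0,0],
    [0,0,0],
    [0,0,0],
    [0,0,0]
  ],
  "grip": [0,0,0,0,0]
}}

```text
time: 21.1
ee_pos: [0.5749, 0.0714, 0.092]
tcp_rot: [180.0, -0.0, -175.9]
wrist_force: [2.3, 0.5, -2.6]
opening: 0.0284
grasp_force: 59.3
```

Emit:
{"fn": "move_arm", "kwargs": {
  "offset": [
    [0,0,-0.3],
    [0,0,-0.3],
    [0,0,-0.3],
    [0,0,-0.3],
    [0,0,-0.3]
  ],
  "twist": [
    [0,0,0],
    [0,0,0],
    [0,0,0],
    [0,0,0],
    [0,0,0]
  ],
  "grip": [0,0,0,0,0]
}}

```text
time: 21.6
ee_pos: [0.5749, 0.0714, 0.1071]
tcp_rot: [-180.0, -0.0, -175.9]
wrist_force: [2.1, 0.1, -1.9]
opening: 0.0285
grasp_force: 59.3
```

Emit:
{"fn": "move_arm", "kwargs": {
  "offset": [
    [0,0,-0.3],
    [0,0,-1.5],
    [0,0,-3],
    [0,0,-2],
    [0,0,0]
  ],
  "twist": [
    [0,0,0],
    [0,0,0],
    [0,0,0],
    [0,0,0.07],
    [0,0,0.08]
  ],
  "grip": [0,0,0,0,0]
}}

```text
time: 22.1
ee_pos: [0.5757, 0.0715, 0.179]
tcp_rot: [179.9, 0.2, 175.3]
wrist_force: [0.5, -0.3, -5.2]
opening: 0.0286
grasp_force: 60.1
```

Emit:
{"fn": "move_arm", "kwargs": {
  "offset": [
    [0,0,0],
    [0.5,-2,0],
    [1,-4.2,0],
    [1,-4.2,0],
    [1,-4.2,0]
  ],
  "twist": [
    [0,0,0],
    [0,0,0],
    [0,0,0],
    [0,0,0],
    [0,0,0]
  ],
  "grip": [0,0,0,0,0]
}}

```text
time: 22.6
ee_pos: [0.5273, -0.0724, 0.1744]
tcp_rot: [180.0, -0.1, 175.7]
wrist_force: [0.1, -0.1, -5.0]
opening: 0.0286
grasp_force: 60.4
```

Emit:
{"fn": "move_arm", "kwargs": {
  "offset": [
    [1,-4.2,0],
    [1,-4.2,0],
    [1,-4.2,0],
    [1,-4.2,0],
    [1,-4.2,0]
  ],
  "twist": [
    [0,0,0],
    [0,0,0],
    [0,0,0],
    [0,0,0],
    [0,0,0]
  ],
  "grip": [0,0,0,0,0]
}}

```text
time: 23.1
ee_pos: [0.4608, -0.2781, 0.1746]
tcp_rot: [180.0, -0.1, 175.6]
wrist_force: [0.9, -0.6, -5.3]
opening: 0.0286
grasp_force: 60.4
```

Emit:
{"fn": "move_arm", "kwargs": {
  "offset": [
    [0.6,-3,0],
    [0,0,0],
    [0,0,0],
    [0,0,0]
  ],
  "twist": [
    [0,0,0],
    [0,0,0],
    [0,0,0],
    [0,0,0]
  ],
  "grip": [0,0,0,0]
}}

```text
time: 23.5
ee_pos: [0.4537, -0.3055, 0.1746]
tcp_rot: [180.0, -0.0, 175.6]
wrist_force: [-0.1, 0.5, -5.1]
opening: 0.0285
grasp_force: 60.7
```

```bash
python3 w.py .5 -.31 .13 .034 .045 wJ; python3 go.py .452 -.308 .05 -4.7
python3 - <<'E'
import numpy as np
d=np.load('wJ.npz'); P=d['P']; X,Y,Z=P[...,0],P[...,1],P[...,2]
print('head top',[(r,tuple(P[r,277].round(3).tolist())) for r in range(170,260,15)])
W=(Z>.0345)&(Z<.043)&(abs(Y+.315)<.045)&(X>.36)&(X<.62)
for x in np.arange(.37,.62,.015):
    s=W&(abs(X-x)<.004); y=np.sort(Y[s]); 
    if len(y)<8: continue
    g=np.argmax(np.diff(y)); fl=(abs(X-x)<.004)&(abs(Y+.315)<.06)&(Z>.02)&(Z<.034)
    yy=Y[fl]; print(round(x,3),len(y),'outer',y[0].round(4),y[-1].round(4),'inner',y[g].round(4),y[g+1].round(4),'mid',((y[g]+y[g+1])/2).round(4),'zfl',np.median(Z[fl]).round(4),'blk',yy.min().round(4),yy.max().round(4))
E
```

```text
1903 z pct [0.0367 0.0381 0.0392] bench 0.0002
rect [ 0.5123 -0.3163] [0.0837 0.2259] 86.4 mean [ 0.4463 -0.3196]
pca yaw 164.83427
t 23.55 pos [ 0.4539 -0.3053  0.1748] rot [ 1.7997e+02 -2.0000e-02  1.7559e+02] q [-33.9   3.9   3.4  89.6   0.  -29.5] F [ 0.61 -0.1  -4.71] open 0.0284 grasp 60.7
twist total [ 0.    -0.     0.005]  then shift cm in new axes [ 0.17 -0.28 12.48] dist 0.125
head top [(170, (0.434, -0.306, 0.031)), (185, (0.412, -0.304, 0.19)), (200, (0.417, -0.305, 0.194)), (215, (0.423, -0.305, 0.196)), (230, (0.429, -0.305, 0.197)), (245, (0.435, -0.306, 0.2))]
0.4 146 outer -0.3392 -0.2781 inner -0.3254 -0.2913 mid -0.3084 zfl 0.0297 blk -0.3532 -0.2654
0.415 286 outer -0.3407 -0.2787 inner -0.3268 -0.2924 mid -0.3096 zfl 0.0301 blk -0.3549 -0.2649
0.43 277 outer -0.3457 -0.2748 inner -0.328 -0.2942 mid -0.3111 zfl 0.0304 blk -0.3557 -0.2658
0.445 53 outer -0.3438 -0.2812 inner -0.3365 -0.2812 mid -0.3089 zfl 0.0301 blk -0.357 -0.2674
0.46 35 outer -0.3444 -0.3409 inner -0.3428 -0.3425 mid -0.3427 zfl 0.03 blk -0.3583 -0.2679
0.475 32 outer -0.3461 -0.3426 inner -0.3436 -0.3433 mid -0.3435 zfl 0.0301 blk -0.3594 -0.2697
0.49 31 outer -0.3477 -0.3443 inner -0.3465 -0.3462 mid -0.3464 zfl 0.0301 blk -0.361 -0.2713
0.505 8 outer -0.348 -0.3451 inner -0.3471 -0.346 mid -0.3466 zfl 0.0302 blk -0.3619 -0.2729
  return _methods._mean(a, axis=axis, dtype=dtype,
  ret = ret.dtype.type(ret / rcount)
Traceback (most recent call last):
ValueError: zero-size array to reduction operation minimum which has no identity
```

View pics/wJ.png

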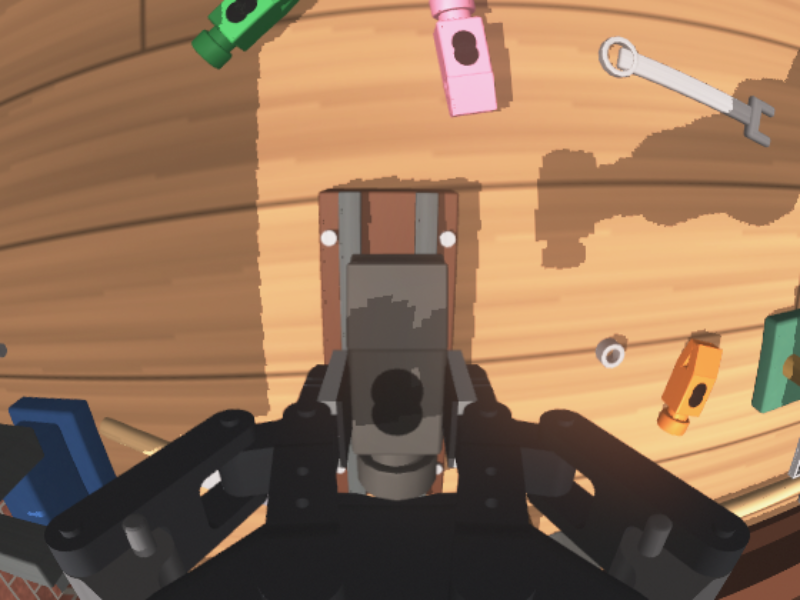

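Emit:
{"fn": "move_arm", "kwargs": {
  "offset": [
    [0,-0.54,2],
    [0,0,4],
    [0,0,4],
    [0,0,2],
    [0,0,0]
  ],
  "twist": [
    [0,0,0.005],
    [0,0,0],
    [0,0,0],
    [0,0,0],
    [0,0,0]
  ],
  "grip": [0,0,0,0,0]
}}

```text
time: 24.05
ee_pos: [0.4519, -0.3094, 0.0516]
tcp_rot: [179.8, -0.3, 175.3]
wrist_force: [-1.3, -0.3, -4.7]
opening: 0.0283
grasp_force: 60.7
```

Emit:
{"fn": "move_arm", "kwargs": {
  "offset": [
    [0,0,0],
    [0,0,0]
  ],
  "twist": [
    [0,0,0],
    [0,0,0]
  ],
  "grip": [0,0]
}}

```text
time: 24.25
ee_pos: [0.4545, -0.3119, 0.057]
tcp_rot: [-179.9, 0.1, 175.2]
wrist_force: [0.9, 0.0, -5.5]
opening: 0.0283
grasp_force: 60.8
```

```bash
python3 w.py .44 -.31 .05 .06 .09 wJ2; python3 go.py .454 -.3108 .045 -4.75
python3 - <<'E'
import numpy as np
d=np.load('wJ2.npz'); P=d['P']; X,Y,Z=P[...,0],P[...,1],P[...,2]
th=np.radians(-4.75); o=np.array([.48,-.313]); s=(X-o[0])*np.cos(th)+(Y-o[1])*np.sin(th); t=-(X-o[0])*np.sin(th)+(Y-o[1])*np.cos(th)
for a in np.arange(-.09,-.02,.006):
    m=(abs(s-a)<.003)&(abs(t)<.03)
    w=np.sort(t[m&(Z>.034)&(Z<.042)]); h=t[m&(Z>.052)&(Z<.085)&(abs(t)<.02)]
    out=[round(a,3)]
    if len(w)>10: g=np.argmax(np.diff(w)); out+=['walls',w[0].round(4),w[g].round(4),w[g+1].round(4),w[-1].round(4)]
    if len(h)>10: out+=['head',np.percentile(h,[1,99]).round(4),'z',np.median(Z[m&(Z>.052)]).round(4)]
    print(*out)
E
```

```text
11865 z pct [0.0732 0.0809 0.0835] bench 0.0002
rect [ 0.4488 -0.3139] [0.0533 0.0806] 67.3 mean [ 0.4432 -0.3125]
pca yaw 175.37236
t 24.3 pos [ 0.4544 -0.3119  0.057 ] rot [-1.7992e+02  1.5000e-01  1.7524e+02] q [-34.5   5.   -8.4  76.4   0.  -29.7] F [ 0.87 -0.47 -4.18] open 0.0288 grasp 60.8
twist total [-0.001  0.003 -0.   ]  then shift cm in new axes [0.05 0.11 1.2 ] dist 0.012
-0.09
-0.084
-0.078 walls -0.03 -0.0191 0.0151 0.0289
-0.072 walls -0.03 -0.0191 0.015 0.029
-0.066 walls -0.03 -0.0191 0.0149 0.0289 head [-0.0172  0.0121] z 0.0745
-0.06 walls -0.0299 -0.02 0.015 0.0286 head [-0.0175  0.0124] z 0.0768
-0.054 walls -0.03 -0.0221 0.0169 0.0287 head [-0.0175  0.0123] z 0.0786
-0.048 walls -0.03 -0.0224 0.0172 0.0287 head [-0.0175  0.0124] z 0.1621
-0.042 walls -0.0299 -0.0226 0.0173 0.0283 head [-0.0172  0.0122] z 0.141
-0.036 walls -0.0299 -0.0228 0.0175 0.0287 head [-0.0196  0.0181] z 0.1479
-0.03 walls -0.03 -0.023 0.0178 0.0284 head [-0.0167  0.0116] z 0.0826
-0.024 walls -0.0299 -0.0227 0.0174 0.0285 head [-0.0167  0.0117] z 0.0825
```

View pics/wJ2.png

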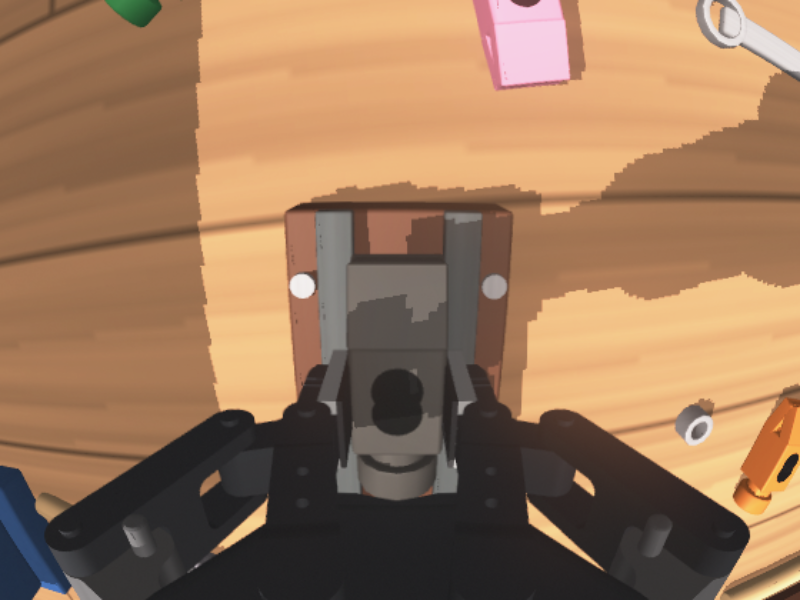

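Emit:
{"fn": "move_arm", "kwargs": {
  "offset": [
    [0,0.06,0.5],
    [0,0,0.4],
    [0,0,0],
    [0,0,0],
    [0,0,0]
  ],
  "twist": [
    [0,0,0],
    [0,0,0],
    [0,0,0],
    [0,0,0],
    [0,0,0]
  ],
  "grip": [0,0,0,0,0]
}}

```text
time: 24.8
ee_pos: [0.4534, -0.3111, 0.046]
tcp_rot: [-180.0, 0.0, 175.2]
wrist_force: [-0.6, 0.2, -5.9]
opening: 0.0288
grasp_force: 60.9
```

Emit:
{"fn": "move_arm", "kwargs": {
  "offset": [
    [0,0,0.3],
    [0,0,0.2],
    [0,0,0],
    [0,0,0]
  ],
  "twist": [
    [0,0,0],
    [0,0,0],
    [0,0,0],
    [0,0,0]
  ],
  "grip": [0,0,0,0]
}}

```text
time: 25.2
ee_pos: [0.4533, -0.3109, 0.0408]
tcp_rot: [180.0, -0.0, 175.2]
wrist_force: [-0.3, 0.6, -4.8]
opening: 0.0284
grasp_force: 60.9
```

Emit:
{"fn": "move_arm", "kwargs": {
  "offset": [
    [0,0,0.2],
    [0,0,0.2],
    [0,0,0],
    [0,0,0]
  ],
  "twist": [
    [0,0,0],
    [0,0,0],
    [0,0,0],
    [0,0,0]
  ],
  "grip": [0,0,0,0]
}}

```text
time: 25.6
ee_pos: [0.4533, -0.311, 0.0368]
tcp_rot: [180.0, -0.0, 175.2]
wrist_force: [1.0, 0.0, -4.9]
opening: 0.0285
grasp_force: 60.9
```

Emit:
{"fn": "move_arm", "kwargs": {
  "offset": [
    [0,0,0.15],
    [0,0,0],
    [0,0,0]
  ],
  "twist": [
    [0,0,0],
    [0,0,0],
    [0,0,0]
  ],
  "grip": [0,0,0]
}}

```text
time: 25.9
ee_pos: [0.4534, -0.311, 0.0354]
tcp_rot: [180.0, -0.0, 175.2]
wrist_force: [-1.3, 0.0, -5.7]
opening: 0.0284
grasp_force: 61.0
```

Emit:
{"fn": "move_arm", "kwargs": {
  "offset": [
    [0,0,0.07],
    [0,0,0],
    [0,0,0]
  ],
  "twist": [
    [0,0,0],
    [0,0,0],
    [0,0,0]
  ],
  "grip": [0,0,0]
}}

```text
time: 26.2
ee_pos: [0.4534, -0.311, 0.0352]
tcp_rot: [-180.0, 0.0, 175.2]
wrist_force: [-3.1, 1.4, 2.7]
opening: 0.0285
grasp_force: 61.7
```

Emit:
{"fn": "move_arm", "kwargs": {
  "offset": [
    [0,0,-0.03],
    [-0.3,0,0],
    [-0.5,0,0],
    [-0.5,0,0],
    [-0.5,0,0]
  ],
  "twist": [
    [0,0,0],
    [0,0,0],
    [0,0,0],
    [0,0,0],
    [0,0,0]
  ],
  "grip": [0,0,0,0,0]
}}

```text
time: 26.7
ee_pos: [0.4716, -0.3127, 0.0352]
tcp_rot: [-180.0, -0.0, 175.2]
wrist_force: [-5.3, 0.5, 4.7]
opening: 0.0287
grasp_force: 61.9
```

Emit:
{"fn": "move_arm", "kwargs": {
  "offset": [
    [-0.5,0,0],
    [-0.5,0,0],
    [-0.5,0,0],
    [-0.5,0,0],
    [-0.5,0,0]
  ],
  "twist": [
    [0,0,0],
    [0,0,0],
    [0,0,0],
    [0,0,0],
    [0,0,0]
  ],
  "grip": [0,0,0,0,0]
}}

```text
time: 27.2
ee_pos: [0.4966, -0.3148, 0.0352]
tcp_rot: [-180.0, -0.0, 175.2]
wrist_force: [-5.6, -0.2, 5.2]
opening: 0.0288
grasp_force: 62.0
```

Emit:
{"fn": "move_arm", "kwargs": {
  "offset": [
    [-0.4,0,0],
    [-0.3,0,0],
    [-0.2,0,0],
    [0,0,0]
  ],
  "twist": [
    [0,0,0],
    [0,0,0],
    [0,0,0],
    [0,0,0]
  ],
  "grip": [0,0,0,0]
}}

```text
time: 27.6
ee_pos: [0.5058, -0.3156, 0.0352]
tcp_rot: [-180.0, 0.0, 175.2]
wrist_force: [-3.6, -0.3, 3.6]
opening: 0.0288
grasp_force: 62.0
```

Emit:
{"fn": "move_arm", "kwargs": {
  "offset": [
    [0,0,-0.04],
    [-0.2,0,0],
    [-0.2,0,0],
    [-0.1,0,0],
    [0,0,0]
  ],
  "twist": [
    [0,0,0],
    [0,0,0],
    [0,0,0],
    [0,0,0],
    [0,0,0]
  ],
  "grip": [0,0,0,0,0]
}}

```text
time: 28.1
ee_pos: [0.5104, -0.3157, 0.0353]
tcp_rot: [180.0, 0.0, 175.2]
wrist_force: [-1.4, -0.8, -0.4]
opening: 0.0286
grasp_force: 61.5
```

Emit:
{"fn": "move_arm", "kwargs": {
  "offset": [
    [-0.15,0,0],
    [-0.15,0,0],
    [0,0,0]
  ],
  "twist": [
    [0,0,0],
    [0,0,0],
    [0,0,0]
  ],
  "grip": [0,0,0]
}}

```text
time: 28.4
ee_pos: [0.5135, -0.316, 0.0352]
tcp_rot: [180.0, 0.0, 175.2]
wrist_force: [-0.7, 0.1, -1.3]
opening: 0.0287
grasp_force: 61.4
```

Emit:
{"fn": "move_arm", "kwargs": {
  "offset": [
    [-0.1,0,0],
    [-0.1,0,0],
    [0,0,0]
  ],
  "twist": [
    [0,0,0],
    [0,0,0],
    [0,0,0]
  ],
  "grip": [0,0,0]
}}

```text
time: 28.7
ee_pos: [0.5154, -0.3161, 0.0352]
tcp_rot: [180.0, 0.0, 175.2]
wrist_force: [-0.3, 0.1, -2.0]
opening: 0.0285
grasp_force: 61.3
```

Friction is now under 2 N, so contact with the stop will show clearly. I'll continue in 1 mm, then 0.5 mm steps.

Emit:
{"fn": "move_arm", "kwargs": {
  "offset": [
    [-0.1,0,0],
    [0,0,0]
  ],
  "twist": [
    [0,0,0],
    [0,0,0]
  ],
  "grip": [0,0]
}}

```text
time: 28.9
ee_pos: [0.5163, -0.3162, 0.0352]
tcp_rot: [180.0, 0.0, 175.2]
wrist_force: [-0.1, -0.2, -3.7]
opening: 0.0281
grasp_force: 61.2
```

Emit:
{"fn": "move_arm", "kwargs": {
  "offset": [
    [-0.1,0,0],
    [0,0,0]
  ],
  "twist": [
    [0,0,0],
    [0,0,0]
  ],
  "grip": [0,0]
}}

```text
time: 29.1
ee_pos: [0.5173, -0.3163, 0.0353]
tcp_rot: [180.0, 0.0, 175.2]
wrist_force: [-0.9, 0.2, -3.9]
opening: 0.0283
grasp_force: 61.2
```

Emit:
{"fn": "move_arm", "kwargs": {
  "offset": [
    [-0.05,0,0],
    [0,0,0]
  ],
  "twist": [
    [0,0,0],
    [0,0,0]
  ],
  "grip": [0,0]
}}

```text
time: 29.3
ee_pos: [0.5177, -0.3164, 0.0353]
tcp_rot: [180.0, 0.0, 175.2]
wrist_force: [-0.3, -0.2, -4.2]
opening: 0.0285
grasp_force: 61.1
```

Emit:
{"fn": "move_arm", "kwargs": {
  "offset": [
    [-0.05,0,0.02],
    [0,0,0]
  ],
  "twist": [
    [0,0,0],
    [0,0,0]
  ],
  "grip": [0,0]
}}

```text
time: 29.5
ee_pos: [0.5182, -0.3164, 0.0353]
tcp_rot: [-180.0, -0.0, 175.2]
wrist_force: [-1.5, 0.7, -2.0]
opening: 0.0284
grasp_force: 61.2
```

Emit:
{"fn": "move_arm", "kwargs": {
  "offset": [
    [-0.05,0,0],
    [0,0,0]
  ],
  "twist": [
    [0,0,0],
    [0,0,0]
  ],
  "grip": [0,0]
}}

```text
time: 29.7
ee_pos: [0.5187, -0.3165, 0.0353]
tcp_rot: [-180.0, 0.0, 175.2]
wrist_force: [-1.3, -0.3, -2.0]
opening: 0.0288
grasp_force: 61.2
```

Emit:
{"fn": "move_arm", "kwargs": {
  "offset": [
    [-0.05,0,0],
    [0,0,0]
  ],
  "twist": [
    [0,0,0],
    [0,0,0]
  ],
  "grip": [0,0]
}}

```text
time: 29.9
ee_pos: [0.5192, -0.3166, 0.0353]
tcp_rot: [-180.0, 0.0, 175.2]
wrist_force: [-2.2, 0.3, -1.3]
opening: 0.0288
grasp_force: 61.2
```

Emit:
{"fn": "move_arm", "kwargs": {
  "offset": [
    [-0.05,0,0],
    [0,0,0]
  ],
  "twist": [
    [0,0,0],
    [0,0,0]
  ],
  "grip": [0,0]
}}

```text
time: 30.1
ee_pos: [0.5197, -0.3166, 0.0352]
tcp_rot: [-180.0, 0.0, 175.2]
wrist_force: [-2.0, 0.6, -1.3]
opening: 0.0289
grasp_force: 61.2
```

Emit:
{"fn": "move_arm", "kwargs": {
  "offset": [
    [-0.05,0,0],
    [0,0,0]
  ],
  "twist": [
    [0,0,0],
    [0,0,0]
  ],
  "grip": [0,0]
}}

```text
time: 30.3
ee_pos: [0.5202, -0.3166, 0.0353]
tcp_rot: [-180.0, 0.0, 175.2]
wrist_force: [-1.9, 0.1, -0.7]
opening: 0.0285
grasp_force: 61.3
```

Emit:
{"fn": "move_arm", "kwargs": {
  "offset": [
    [-0.04,0,0],
    [0,0,0]
  ],
  "twist": [
    [0,0,0],
    [0,0,0]
  ],
  "grip": [0,0]
}}

```text
time: 30.5
ee_pos: [0.5206, -0.3167, 0.0352]
tcp_rot: [-180.0, -0.0, 175.2]
wrist_force: [-1.1, -0.3, -0.9]
opening: 0.0286
grasp_force: 61.3
```

Emit:
{"fn": "move_arm", "kwargs": {
  "offset": [
    [-0.05,0,0],
    [0,0,0]
  ],
  "twist": [
    [0,0,0],
    [0,0,0]
  ],
  "grip": [0,0]
}}

```text
time: 30.7
ee_pos: [0.5211, -0.3167, 0.0353]
tcp_rot: [-180.0, 0.0, 175.2]
wrist_force: [-3.5, 0.1, -1.0]
opening: 0.0288
grasp_force: 61.3
```

Emit:
{"fn": "move_arm", "kwargs": {
  "offset": [
    [-0.05,0,0],
    [0,0,0]
  ],
  "twist": [
    [0,0,0],
    [0,0,0]
  ],
  "grip": [0,0]
}}

```text
time: 30.9
ee_pos: [0.5216, -0.3168, 0.0353]
tcp_rot: [-180.0, 0.0, 175.2]
wrist_force: [-2.2, 0.7, -0.0]
opening: 0.0288
grasp_force: 61.4
```

Run:
```python
from h import *
c=viewer.camera('side'); P=cloud(c); X,Y,Z=P[...,0],P[...,1],P[...,2]
for r in range(228,262,3):
    k=np.where((abs(Y[r]+.32)<.03)&(X[r]>.54)&(X[r]<.60)&(Z[r]>.026))[0]
    print(r,[tuple(P[r,j].round(3).tolist()) for j in k[::3]])
cv2.imwrite('pics/s5.png',cv2.resize(c['color'][205:295,300:420,::-1],(800,600),interpolation=cv2.INTER_CUBIC))
```

```text
228 []
231 []
234 []
237 []
240 []
243 []
246 []
249 []
252 []
255 []
258 [(0.565, -0.333, 0.056), (0.57, -0.336, 0.056)]
261 [(0.55, -0.328, 0.053), (0.556, -0.33, 0.051), (0.567, -0.33, 0.046), (0.567, -0.337, 0.05), (0.591, -0.326, 0.032), (0.598, -0.329, 0.031), (0.593, -0.34, 0.04), (0.598, -0.345, 0.04)]
```

View pics/s5.png

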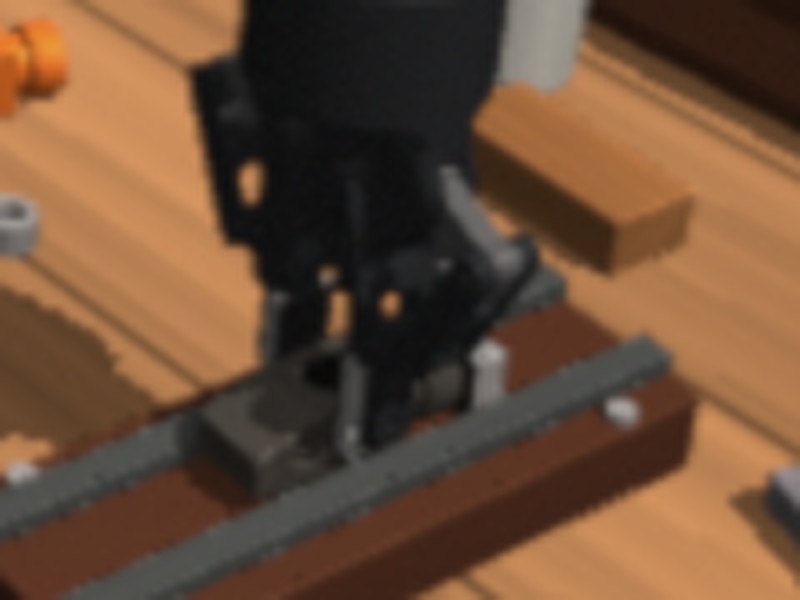

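The side picture shows the head flat in the channel with its round face almost at the stop (around (475,385) in the crop). I'll keep creeping forward.

Emit:
{"fn": "move_arm", "kwargs": {
  "offset": [
    [-0.05,0,0],
    [0,0,0]
  ],
  "twist": [
    [0,0,0],
    [0,0,0]
  ],
  "grip": [0,0]
}}

```text
time: 31.15
ee_pos: [0.5221, -0.3168, 0.0352]
tcp_rot: [-180.0, 0.0, 175.2]
wrist_force: [-2.3, -0.0, 0.4]
opening: 0.0285
grasp_force: 61.4
```

Emit:
{"fn": "move_arm", "kwargs": {
  "offset": [
    [-0.05,0,0],
    [0,0,0]
  ],
  "twist": [
    [0,0,0],
    [0,0,0]
  ],
  "grip": [0,0]
}}

```text
time: 31.35
ee_pos: [0.5226, -0.3168, 0.0352]
tcp_rot: [-180.0, 0.0, 175.2]
wrist_force: [-2.9, 0.5, -0.1]
opening: 0.0286
grasp_force: 61.5
```

Emit:
{"fn": "move_arm", "kwargs": {
  "offset": [
    [-0.05,0,0],
    [0,0,0]
  ],
  "twist": [
    [0,0,0],
    [0,0,0]
  ],
  "grip": [0,0]
}}

```text
time: 31.55
ee_pos: [0.5231, -0.3169, 0.0353]
tcp_rot: [-180.0, 0.0, 175.2]
wrist_force: [-3.0, 0.5, 0.6]
opening: 0.0288
grasp_force: 61.5
```

Emit:
{"fn": "move_arm", "kwargs": {
  "offset": [
    [-0.05,0,0],
    [0,0,0]
  ],
  "twist": [
    [0,0,0],
    [0,0,0]
  ],
  "grip": [0,0]
}}

```text
time: 31.75
ee_pos: [0.5236, -0.3169, 0.0352]
tcp_rot: [-180.0, 0.0, 175.2]
wrist_force: [-4.2, 0.5, 1.5]
opening: 0.0288
grasp_force: 61.6
```

Emit:
{"fn": "move_arm", "kwargs": {
  "offset": [
    [-0.05,0,-0.01],
    [0,0,0]
  ],
  "twist": [
    [0,0,0],
    [0,0,0]
  ],
  "grip": [0,0]
}}

```text
time: 31.95
ee_pos: [0.5241, -0.317, 0.0353]
tcp_rot: [180.0, 0.0, 175.2]
wrist_force: [-2.4, 0.3, 0.1]
opening: 0.0286
grasp_force: 61.6
```

Emit:
{"fn": "move_arm", "kwargs": {
  "offset": [
    [-0.05,0,0],
    [0,0,0]
  ],
  "twist": [
    [0,0,0],
    [0,0,0]
  ],
  "grip": [0,0]
}}

```text
time: 32.15
ee_pos: [0.5244, -0.3169, 0.0352]
tcp_rot: [180.0, -0.0, 175.2]
wrist_force: [-2.9, -0.0, 0.5]
opening: 0.0287
grasp_force: 61.7
```

Emit:
{"fn": "move_arm", "kwargs": {
  "offset": [
    [-0.05,0,0],
    [0,0,0]
  ],
  "twist": [
    [0,0,0],
    [0,0,0]
  ],
  "grip": [0,0]
}}

```text
time: 32.35
ee_pos: [0.5245, -0.317, 0.0353]
tcp_rot: [180.0, -0.1, 175.2]
wrist_force: [-6.6, 0.6, 1.0]
opening: 0.0283
grasp_force: 61.9
```

Emit:
{"fn": "move_arm", "kwargs": {
  "offset": [
    [-0.03,0,0],
    [0,0,0]
  ],
  "twist": [
    [0,0,0],
    [0,0,0]
  ],
  "grip": [0,0]
}}

```text
time: 32.55
ee_pos: [0.5245, -0.317, 0.0353]
tcp_rot: [180.0, -0.1, 175.2]
wrist_force: [-8.6, -0.0, 3.8]
opening: 0.0288
grasp_force: 61.9
```

Emit:
{"fn": "move_arm", "kwargs": {
  "offset": [
    [-0.03,0,-0.01],
    [0,0,0],
    [0,0,0]
  ],
  "twist": [
    [0,0,0],
    [0,0,0],
    [0,0,0]
  ],
  "grip": [0,0,0]
}}

```text
time: 32.85
ee_pos: [0.5245, -0.317, 0.0353]
tcp_rot: [180.0, -0.1, 175.2]
wrist_force: [-9.9, 0.6, 2.9]
opening: 0.0287
grasp_force: 61.9
```

```bash
python3 go.py .5245 -.317 .0353 -4.75
```

```text
t 32.85 pos [ 0.5245 -0.317   0.0353] rot [ 1.7999e+02 -1.3000e-01  1.7518e+02] q [-31.1  14.1  -0.4  75.6  -0.1 -26.3] F [-9.93  0.64  2.89] open 0.0287 grasp 61.9
twist total [ 0.    -0.002 -0.001]  then shift cm in new axes [-0. -0. -0.] dist 0.0
```

Emit:
{"fn": "move_arm", "kwargs": {
  "offset": [
    [-0.03,0,0],
    [0,0,0],
    [0,0,0]
  ],
  "twist": [
    [0,0,0],
    [0,0,0],
    [0,0,0]
  ],
  "grip": [0,0,0]
}}

```text
time: 33.15
ee_pos: [0.5245, -0.3169, 0.0352]
tcp_rot: [180.0, -0.2, 175.2]
wrist_force: [-11.1, 1.6, 4.5]
opening: 0.0286
grasp_force: 62.1
```

Emit:
{"fn": "move_arm", "kwargs": {
  "offset": [
    [0,0,0],
    [0,0,0],
    [0,0,0],
    [0,0,0],
    [0,0,0]
  ],
  "twist": [
    [0,0,0],
    [0,0,0],
    [0,0,0],
    [0,0,0],
    [0,0,0]
  ],
  "grip": [0.5,0.6,0.6,0.6,0.6]
}}

```text
time: 33.65
ee_pos: [0.5261, -0.3171, 0.0354]
tcp_rot: [-180.0, 0.0, 175.2]
wrist_force: [0.3, 0.6, 0.2]
opening: 0.0512
grasp_force: 0.0
```

Emit:
{"fn": "move_arm", "kwargs": {
  "offset": [
    [0,0,-1],
    [0,0,-3],
    [0,0,-5],
    [0,0,-5],
    [0,0,0]
  ],
  "twist": [
    [0,0,0],
    [0,0,0],
    [0,0,0],
    [0,0,0],
    [0,0,0]
  ],
  "grip": [0.6,0.6,0.6,0.6,0.6]
}}

```text
time: 34.15
ee_pos: [0.528, -0.3183, 0.1844]
tcp_rot: [-179.7, 0.6, 175.2]
wrist_force: [0.6, -0.6, -0.1]
opening: 0.0513
grasp_force: 0.0
```

Emit:
{"fn": "move_arm", "kwargs": {
  "offset": [
    [3,0,0],
    [3,0,0],
    [3,0,0],
    [0,0,0],
    [0,0,0]
  ],
  "twist": [
    [0,0,0],
    [0,0,0],
    [0,0,0],
    [0,0,0],
    [0,0,0]
  ],
  "grip": [0.6,0.6,0.6,0.6,0.6]
}}

```text
time: 34.65
ee_pos: [0.4362, -0.3098, 0.1766]
tcp_rot: [-179.9, 0.1, 175.2]
wrist_force: [-0.4, -0.1, 0.5]
opening: 0.0517
grasp_force: 0.0
```

```bash
python3 b.py; python3 w.py .524 -.317 .05 .048 .066 wE
python3 - <<'E'
import cv2
a=cv2.imread('pics/wE.png'); 
from h import *
c=viewer.camera('side'); s=cv2.resize(c['color'][100:310,150:430,::-1],(800,600),interpolation=cv2.INTER_CUBIC); cv2.imwrite('pics/s6.png',s)
E
```

```text
R {0.06: 30, 0.064: 12, 0.068: 2, 0.072: 0, 0.076: 0, 0.08: 0, 0.084: 0, 0.088: 0, 0.092: 0, 0.096: 0, 0.1: 76, 0.104: 756, 0.108: 146, 0.112: 0, 0.116: 0, 0.12: 0, 0.124: 0, 0.128: 0, 0.132: 0, 0.136: 0, 0.14: 0, 0.144: 0}
L {0.06: 0, 0.064: 0, 0.068: 0, 0.072: 0, 0.076: 55, 0.08: 317, 0.084: 97, 0.088: 38, 0.092: 31, 0.096: 33, 0.1: 38, 0.104: 53, 0.108: 71, 0.112: 20, 0.116: 0, 0.12: 0, 0.124: 0, 0.128: 0, 0.132: 0, 0.136: 0, 0.14: 0, 0.144: 0}
2649 z pct [0.0523 0.059  0.061 ] bench 0.0002
rect [ 0.5271 -0.319 ] [0.0311 0.0929] 84.3 mean [ 0.5214 -0.3183]
pca yaw 174.88074
```

View pics/s6.png

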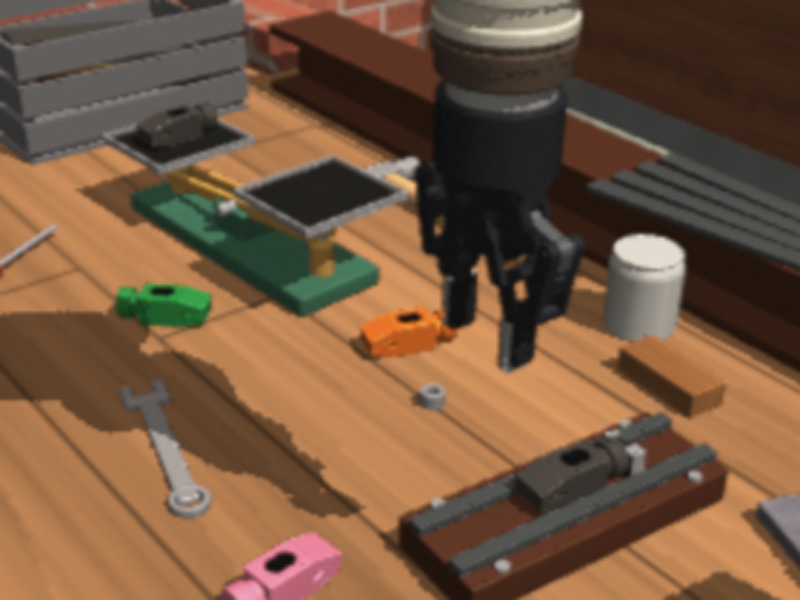

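The side picture shows the heavier head flat in the channel with its round face on the stop (630,460). The lighter one is on the lowered left pan (175,125), the gripper is clear, and the other things are where they were.

```bash
python3 -c "
from workcell import bot
print(bot.job_done())"
```

```text
the job is handed in; nothing more can be done
None
```

The heavier casting (from the right pan) lies in the jig channel against the stop, pushed home with about 11 N at the wrist, some of it floor friction. The lighter one is on the left pan, the gripper is clear, and the job was handed in at about 35 s.

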